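# Roll a turned leg mortise-up and chock it

## Robot

A 6-joint arm with a two-finger parallel gripper is mounted at the origin on the work surface. World frame = base frame: x ahead of the robot, y to its left, z up, the work surface at z = 0. Lengths are in m, angles in rad, forces in N, time in s.
With the tool pointing down it reaches from about 0.375 to 0.825 m from the base axis. Payload 5.5 kg.
Tool frame: the origin (TCP) lies at the very end of the fingers, on their centre line; the grasp point (between the pads) lies 19 mm behind it (grip_point_offset is the distance from the TCP to the grasp point, in m); z points along the fingers, y is the line along which they close (so a half turn about z gives the same grasp; the last joint's range is limited). The gripper opens to 85 mm and grips with 20 to 120 N. Pads are 22 mm wide; open, the fingers measure 114 mm over their backs; the gripper's body (76 mm by 85 mm) begins 54 mm behind the grasp point. The pads swing forward as they close: fully open they stand 13 mm farther back than shut.
Start: joints at [-1.315, 0.314, -0.047, 1.21, 0, 1.571], TCP at [0.152, -0.58, 0.196] pointing down, gripper open.
Joint ranges: [-2.67, 2.67], [-0.69, 1.73], [-1.03, 1.25], [-2.08, 2.16], [-1.42, 1.45], [-3.14, 3.14]. Speed limits (rad/s): [2.39, 2.39, 3.01, 3.14, 3.14, 3.14].

## Interface

Orientations are given as a unit quaternion [w, x, y, z].
In Python, from workcell import sense, camera, camera_info, close_job, regions_of, landmark_of, grip_point_offset gives the robot as it stands.
- The arm moves only by the tool play_rows, never from a script. Its argument "moves" is a list of rows, each an object with "xyz": the shift along the tool's x, y, z in m, a list of three; "twist": the turn, a rotation vector about the tool's x, y, z in degrees, a list of three; "claw": the opening, from -1 (shut) to 1 (fully open). In form: [{"xyz": [x, y, z], "twist": [wx, wy, wz], "claw": claw}, ...]. A call has 1 to 20 rows; each row shifts and turns the commanded pose from where the row before left it, along the tool's axes as they then stand; what a row does not reach is not made up. A row lasts 1/8 s, in which the tool goes at most 62.5 mm and 10.7 degrees, less where a joint would pass 70% of its speed; a pose out of reach is approached as far as the arm can. A call with a gripper value outside its range is refused whole. The fingers move at their own pace and stop on an object; "newtons" is the grip in N (left out, the last holds). Time passes only in rows, so rows that do not move let the fingers close. It gives the time, the measured TCP pose, the force, the opening and the grip force at its end, in the units of the state.
- sense(): the state, without advancing time (a new reading comes with each control period).
- camera(name): name is "side" or "top"; returns (picture, depth): 384x512x3 uint8, red, green, blue; 384x512 float32, m along the optical axis (not along the pixel's ray), 0 where there is no reading.
- camera_info(name): a dict with "fx", "fy", "cx", "cy" (pixels), "cam_to_world" (4x4, takes a point from camera to world coordinates). Camera axes: x right, y up, looking along -z (the intrinsics and any distortion apply to the point x, -y, -z); pixel columns grow to the right and rows downward; lengths in m; the calibration is good to about 2 mm. A picture is of the moment at which its call begins. camera_info takes no time and is no camera call.
- close_job(): hands the job in; it is judged then, once.
Trained networks look in the newest picture that a camera, given by its name, has taken for a name from the list of things; names that differ only in an ending like _2 or _b are one class to them, and where a whole thing is asked for, a point or a joint stands for the part that bears it (a point fixed in the world has none). Each returns a list of dicts, best first, with "conf" (0 to 1); they miss things now and then, are a little off and sometimes report something else, mostly with a low value. They report only what shows in the picture. A call takes as long as a camera call. They do not tell look-alikes from the thing itself.
- regions_of(thing, camera): "pixels" (384x512 bool, what is visible of it) and "position" ([column, row] in pixels, amid what is visible of it).
- landmark_of(thing, camera): "position" ([column, row] in pixels: a listed point, or the origin of a listed thing).
The state is a dict: "time_s": time; "qpos": joint angles; "qvel": joint speeds; "joint_torque": joint torques, N m; "position": TCP position; "tcp_rot": TCP orientation; "force": force on the tool from outside, world axes, zero at the start; "moment": the same for the moment, N m; "opening": opening from 0.0 (shut) to 1.0 (fully open); "gripper_force": force on a finger pad.
Only numpy, scipy, OpenCV 4.12 (cv2) and the standard library are available. Lean on these libraries where they do the work, as an engineer would, in place of code of your own. Each camera call takes 0.05 s, during which the arm holds its last target. There are 200 camera calls.

## Task

The turned leg has rolled back under the tool rack with its mortise facing away. Roll it out towards you along the bench, without lifting it, until the mortise faces straight up; then slide the red wedge, nose first and square to the leg, up against the middle of its near side, so that it stays mortise-up and cannot roll off. Leave the other tools where they are.

Things in the scene. Friction and masses are not known exactly. Their poses are not given: they have to be found in the camera images.
- leg: Turned chair leg of pale ash, 0.18 to 0.36 kg, lying on the bench: round barrel 45 mm in diameter, 200 mm long, with a tenon 25 mm in diameter and 32 mm long on one end. Origin: on its axis at mid-length of the barrel, 22.5 mm above the bench. x: along the axis towards the tenon (robot's left). z: out through the mortise. Stays where it is left; friction on bench and fingers 0.5 or more.
- leg_mortise (a point): Middle of the mortise's mouth: a dark slot 11 mm wide, 40 mm long, at mid-length of the leg, 22.5 mm from the leg's origin along its z. It starts facing away from the robot and 15 deg downward: the leg's top must turn 105 deg towards the robot, about 41 mm of travel if it rolls without slipping. The leg's y then points to the robot's side.
- chock: Wooden wedge, red with a bare top on its tail, 80 mm long, 36 mm wide, 34 mm high, 60 g, flat on the bench. Origin: underside, 50 mm behind the nose, 30 mm ahead of the tail's end. x: towards the thin nose; z: up. The tail (x = -30 to 0 mm) is a plain block with upright sides; from there the top slopes down to the 2 mm thick nose.
- chock_nose (a point): Middle of the wedge's nose edge, on its underside (50 mm ahead of the wedge's origin). When the wedge touches the leg squarely, the nose is 10 mm short of the vertical plane through the leg's axis. The leg rolls away from a push of well under 1 N, so the touch is hardly felt.
- rack: Slotted wooden tool rack fixed to the bench, 460 mm long (y), 76 mm deep (x, pointing to its back). Origin: on the bench under its middle. Two slats, 20 mm high, lie on end posts, undersides 195 mm up; front edge at x = -38 mm. A rail 18 mm high closes the back (x = 28 to 40 mm). Chisels hang in the slot beyond 150 mm either side. The leg's axis starts 4 to 14 mm behind the front edge.
- chisel: bystander: loose chisel, 200 mm long, 25 mm high, dark handle, lying in front of the rack's right half. Origin: underside, middle
- pencil: bystander: red carpenter's pencil, 170 mm long, 8 mm thick, in front of the rack's left half. Origin: underside, middle
- glue: bystander: white glue bottle, 60 mm in diameter, 160 mm high, standing. Origin: centre of its underside
- tin: bystander: steel tin of dowel pins, 72 mm in diameter, 70 mm high, standing. Origin: centre of its underside
- hammer: bystander: hammer, 260 mm long, 26 mm high, on the right. Origin: underside, middle
- square: bystander: try square with a 230 mm steel blade, 12 mm high, on the right at the back. Origin: underside of its stock
- plane: bystander: bench plane, 245 mm long, 100 mm high, on the laminated panel at the left. Origin: middle of its sole
Not all that is in view belongs to the job. Of the things like the chock, leave any that is white; of the rest the smaller one is meant.

How it is judged:
At the end, for the whole second after the job is handed in: The leg lies on the bench with its mortise within 8.5 deg of straight up. The wedge lies flat on the bench on the robot's side of the leg, pointing square at it (within 17 deg), its nose touching the leg or within about 4 mm of touching, and within 60 mm of the leg's mid-length. Both are at rest (angle between leg's own z axis and vertical below 0.15 rad and height (world z) of leg below 0.026 m and y of chock_nose in the frame of leg between 0.003 and 0.0165 m and x of chock_nose in the frame of leg between -0.06 and 0.06 m and angle between the x axis of chock and the y axis of leg, either way round below 0.3 rad and angle between chock's own z axis and vertical below 0.1 rad and height (world z) of chock below 0.004 m and linear speed of each of leg, chock below 0.01 m/s).
It fails at once if the leg is lifted off the bench (its axis more than 12 mm above its resting height) (height (world z) of leg above 0.0345 m).
It fails at once if a bystander is moved by more than 20 mm (distance of any of chisel, pencil, glue, tin, hammer, square, plane from where it was at the start of the episode above 0.02 m).
It also fails if it takes over 72 s, if anything falls off the work surface, if the arm or the gripper's body presses on something with over 40 N, if the wrist force passes 120 N, or if a joint passes its speed limit or range.

## Working session

There is one attempt and no reset: what is moved stays moved. The work goes in short steps, Python scripts to look and compute and a tool call to move; the robot and the scene stay as the last step left them, time stands still between calls to the robot, and variables do not carry over. Pictures are saved under pics/ and viewed, at most 10 in all, crops included, and the job is handed in when it is done.

Besides the shell and the picture viewer there is one more tool, called after "Emit:" in YAML: its name, and indented under it one key for each argument. play_rows: Moves the arm, as the interface text tells. Its arguments: {"type":"object","properties":{"moves":{"type":"array"},"newtons":{"type":"number"}},"required":["moves"]}

```bash
mkdir -p pics; cat > h.py <<'E'
import numpy as np, cv2
from workcell import *
def W(cam,u,v,d):
    i=camera_info(cam); p=np.array([(u-i['cx'])/i['fx']*d,-(v-i['cy'])/i['fy']*d,-d,1]); return (np.array(i['cam_to_world'])@p)[:3]
def onplane(cam,u,v,z):
    a=W(cam,u,v,0.0);b=W(cam,u,v,1.0); return a+(b-a)*(z-a[2])/(b[2]-a[2])
def cloud(cam,depth):
    v,u=np.indices(depth.shape); i=camera_info(cam)
    p=np.stack([(u-i['cx'])/i['fx']*depth,-(v-i['cy'])/i['fy']*depth,-depth,np.ones_like(depth)],-1)
    return (p@np.array(i['cam_to_world']).T)[...,:3]
E
python3 - <<'E'
from h import *
np.set_printoptions(precision=4,suppress=True)
for c in('side','top'):
    im,d=camera(c); cv2.imwrite(f'pics/{c}0.png',im[...,::-1]); P=cloud(c,d)
    print(c,camera_info(c))
    for n in('leg','chock','rack','chisel','pencil','glue','tin','plane','hammer'):
        for r in regions_of(n,c)[:3]:
            m=r['pixels']&(d>0)
            if m.sum()<5: continue
            q=P[m]; print(n,round(r['conf'],2),r['position'],m.sum(),q.min(0),q.max(0),np.median(q,0))
s=sense();print(s['position'],s['tcp_rot'],s['time_s'],s['opening'],grip_point_offset)
E
```

```text
side {'fx': 387.27754887074, 'fy': 387.27754887074, 'cx': 246.32040072480447, 'cy': 197.67888479432543, 'cam_to_world': array([[ 0.9934,  0.0951, -0.0645,  0.443 ],
       [-0.1137,  0.7303, -0.6736, -0.7635],
       [-0.0169,  0.6764,  0.7363,  0.8905],
       [ 0.    ,  0.    ,  0.    ,  1.    ]])}
leg 0.92 [292.5, 196.6] 873 [ 0.6282 -0.071  -0.003 ] [0.701  0.1602 0.0488] [0.6576 0.0131 0.0395]
chock 0.72 [208.6, 268.5] 452 [ 0.3598 -0.2247  0.0008] [ 0.4419 -0.1584  0.0373] [ 0.3957 -0.199   0.024 ]
chock 0.58 [228.3, 310.8] 575 [ 0.3988 -0.3559  0.0003] [ 0.4792 -0.3079  0.0372] [ 0.4359 -0.3371  0.024 ]
chock 0.57 [172.6, 315.8] 1131 [ 0.2628 -0.3777 -0.0034] [ 0.325  -0.2599  0.049 ] [ 0.296  -0.3264  0.0303]
rack 0.65 [312.5, 166.0] 5584 [ 0.6258 -0.1892 -0.0032] [0.8578 0.5362 0.3126] [ 0.6943 -0.0663  0.2074]
chisel 0.72 [262.9, 238.4] 507 [ 0.4581 -0.1381 -0.0037] [ 0.6586 -0.0976  0.0262] [ 0.5417 -0.1267  0.0155]
glue 0.76 [227.6, 119.7] 569 [0.4637 0.3617 0.003 ] [0.5239 0.4112 0.1619] [0.4931 0.3777 0.0808]
tin 0.87 [215.1, 147.8] 480 [0.4063 0.2105 0.004 ] [0.4746 0.
[... 1190 characters left out ...]
 0.5 [185.6, 202.0] 330 [ 0.4112  0.2173 -0.0016] [0.4726 0.2871 0.0742] [0.4401 0.2551 0.0442]
pencil 0.61 [198.3, 168.1] 82 [ 0.4876  0.2024 -0.0032] [0.6488 0.2108 0.0136] [0.562  0.207  0.0072]
glue 0.84 [139.0, 182.8] 356 [ 0.4656  0.3698 -0.0038] [0.5226 0.4579 0.1655] [0.4933 0.3876 0.1072]
tin 0.96 [185.3, 198.9] 389 [ 0.4038  0.2173 -0.0034] [0.4751 0.2871 0.0759] [0.4401 0.2536 0.0437]
plane 0.83 [131.6, 142.6] 1274 [ 0.6083  0.338  -0.0021] [0.6958 0.5839 0.1221] [0.6454 0.4418 0.0403]
hammer 0.68 [374.2, 171.6] 620 [ 0.4351 -0.5512 -0.0058] [ 0.6271 -0.3204  0.0324] [ 0.5401 -0.4181  0.0227]
[ 0.1518 -0.5805  0.1958] [-0.      0.9918  0.1275 -0.    ] 1.0 0.9971206277527297 0.0187
```

```bash
python3 - <<'E'
import cv2
a=cv2.imread('pics/side0.png')[100:384,130:430]; b=cv2.imread('pics/top0.png')[90:290,120:420]
cv2.imwrite('pics/a.png',cv2.resize(a,None,fx=2,fy=2)); cv2.imwrite('pics/b.png',cv2.resize(b,None,fx=2.6,fy=2.6))
E
```

```text
(no output)
```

View pics/a.png

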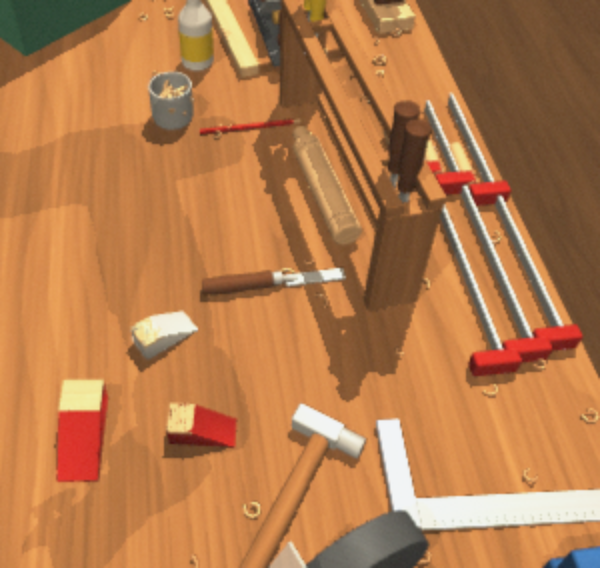

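View pics/b.png

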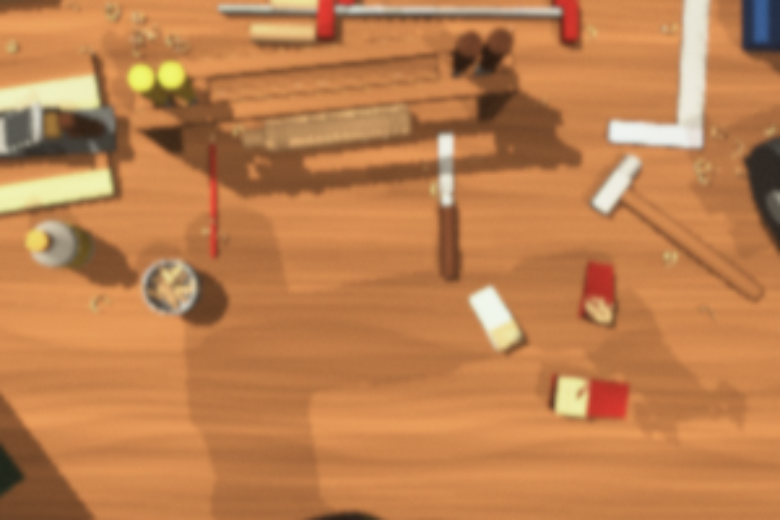

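The smaller red wedge is the one at about (200,425) in the side crop and (598,293) in the top crop. There is also a larger red decoy and a white one. The leg lies under the rack's front edge, between the chisel and the pencil. Next I fit the poses.

```bash
cat >> h.py <<'E'
from scipy.optimize import least_squares
def fitleg(cam,d=None,show=True):
    if d is None: im,d=camera(cam)
    r=[r for r in regions_of('leg',cam)]
    if not r: print('noleg');return
    P=cloud(cam,d)[cv2.erode(r[0]['pixels'].astype(np.uint8),np.ones((3,3)))>0]
    P=P[(P[:,2]>.012)&(P[:,2]<.06)]
    # barrel only: drop tenon end (+y)
    P=P[P[:,1]<P[:,1].min()+.18]
    f=lambda p:np.hypot((P[:,0]-p[0]-p[1]*(P[:,1]-.03))/np.hypot(1,p[1]),P[:,2]-.0225-p[2])-.0225
    s=least_squares(f,[.66,0,0],loss='soft_l1',f_scale=.002)
    print(cam,'leg x(y=.03)=%.4f slope %.3f dz %.4f rms %.4f'%(*s.x,np.sqrt(np.mean(s.fun**2))),'ymin %.3f'%P[:,1].min(),'n',len(P),'t',sense()['time_s'])
    return s.x
def fitchock(cam,near):
    im,d=camera(cam); P=cloud(cam,d)
    for r in regions_of('chock',cam):
        q=P[r['pixels']&(d>0)]; c=np.median(q,0)
        if np.hypot(*(c[:2]-near))<.05:
            q=q[q[:,2]>.004]
            (cx,cy),(w,h),a=cv2.minAreaRect((q[:,:2]*1000).astype(np.float32)); print(cam,'chock rect',cx,cy,w,h,a)
            t=q[q[:,2]>.031]; print(' tail top',np.mean(t,0),len(t),t.min(0),t.max(0)); 
            print(' axis', np.arctan2(*(q[q[:,2]<.02].mean(0)-t.mean(0))[[1,0]])*57.3)
    for n in('chock','chock_nose'):
        for l in landmark_of(n,cam): 
            p=onplane(cam,*l['position'],0); print(n,round(l['conf'],2),p)
E
python3 - <<'E'
from h import *
np.set_printoptions(precision=4,suppress=True)
for c in('side','top'):
    fitleg(c); fitchock(c,np.array([.44,-.33]))
    im,d=camera(c);P=cloud(c,d)
    for l in landmark_of('leg',c): print('leg o',l['conf'],onplane(c,*l['position'],.0225))
    m=regions_of('rack',c)[0]['pixels']
    q=P[m&(P[...,2]>.205)&(P[...,2]<.222)]
    for y in(-.1,-.05,0,.05,.1,.15):
        s=q[abs(q[:,1]-y)<.015]
        if len(s): print('rack',y,np.percentile(s[:,0],[0,3,50,97]))
E
```

```text
side leg x(y=.03)=0.6623 slope -0.140 dz -0.0006 rms 0.0039 ymin -0.072 n 650 t 1.1
side chock rect 439.659423828125 -331.9009704589844 38.476112365722656 79.86212158203125 79.68701171875
 tail top [ 0.4177 -0.3286  0.0337] 202 [ 0.4    -0.3485  0.0311] [ 0.437  -0.3068  0.0378]
 axis -17.75754675724199
chock 0.88 [ 0.2968 -0.3077  0.    ]
chock 0.77 [ 0.3938 -0.2008  0.    ]
chock 0.73 [ 0.428  -0.3267  0.    ]
chock_nose 0.83 [ 0.4827 -0.3332  0.    ]
chock_nose 0.69 [ 0.4339 -0.1755  0.    ]
leg o 0.66 [0.6682 0.0223 0.0225]
rack -0.1 [0.6649 0.6659 0.6806 0.7017]
rack -0.05 [0.659  0.66   0.6731 0.7202]
rack 0 [0.6533 0.6543 0.6757 0.7289]
rack 0.05 [0.6472 0.6489 0.6701 0.7231]
rack 0.1 [0.6414 0.6434 0.6653 0.7171]
rack 0.15 [0.6359 0.6369 0.6588 0.7111]
top leg x(y=.03)=0.6650 slope -0.134 dz -0.0005 rms 0.0024 ymin -0.061 n 521 t 1.55
top chock rect 442.4249267578125 -328.6142272949219 36.32417678833008 79.39237976074219 80.29347229003906
 tail top [ 0.4212 -0.3248  0.0341] 81 [ 0.4044 -0.3437  0.031 ] [ 0.4432 -0.3045  0.04  ]
 axis -3.347237589097105
chock 0.75 [ 0.3854 -0.1934  0.    ]
chock 0.65 [0.6433 0.4675 0.    ]
chock 0.61 [ 0.2955 -0.3055  0.    ]
chock 0.5 [ 0.4305 -0.3343  0.    ]
chock_nose 0.73 [ 0.477  -0.3401  0.    ]
chock_nose 0.7 [ 0.2855 -0.3687  0.    ]
chock_nose 0.49 [ 0.422  -0.1664  0.    ]
leg o 0.9 [0.6562 0.0354 0.0225]
rack -0.1 [0.6669 0.6695 0.7015 0.7428]
rack -0.05 [0.6609 0.6638 0.7005 0.7373]
rack 0 [0.6564 0.6573 0.6789 0.7312]
rack 0.05 [0.6504 0.6516 0.7052 0.7264]
rack 0.1 [0.6438 0.6459 0.6682 0.7204]
rack 0.15 [0.6391 0.6397 0.6772 0.7141]
```

```bash
cat >> h.py <<'E'
from scipy.spatial.transform import Rotation as Ro, Slerp
def rot(yaw,tilt=0): # tool down, tool x at yaw (deg) in world, fingers tilted forward
    return Ro.from_euler('z',yaw,degrees=True)*Ro.from_euler('x',180,degrees=True)*Ro.from_euler('y',tilt,degrees=True)
def cur():
    s=sense(); q=s['tcp_rot']; return np.array(s['position']),Ro.from_quat([q[1],q[2],q[3],q[0]])
def rows(pts,R1,ns):
    p,R=cur(); S=Slerp([0,1],Ro.concatenate([R,R1])); N=sum(ns);k=0
    for t,n in zip(pts,ns):
        t=np.array(t);p0=p.copy();Rp=R
        for i in range(n):
            k+=1; tgt=p0+(t-p0)*(i+1)/n; Rn=S(k/N)
            print(np.round(Rp.inv().apply(tgt-p),4).tolist(),np.round((Rp.inv()*Rn).as_rotvec()*57.2958,2).tolist()); p=tgt;Rp=Rn
        R=Rp
def st():
    s=sense();p,R=cur();print(np.round(p,4),'x',np.round(R.as_matrix()[:,0],3),'z',np.round(R.as_matrix()[:,2],3),'F',np.round(s['force'],2),s['opening'],s['time_s'])
E
python3 - <<'E'
from h import *
rows([[.57,.02,.17]],rot(7,40),[17])
E
```

```text
[0.0327, -0.0279, 0.0015] [-0.16, 2.35, 0.43]
[0.0324, -0.0282, 0.0028] [-0.16, 2.35, 0.43]
[0.0321, -0.0285, 0.004] [-0.16, 2.35, 0.43]
[0.0317, -0.0287, 0.0053] [-0.16, 2.35, 0.43]
[0.0312, -0.029, 0.0065] [-0.16, 2.35, 0.43]
[0.0307, -0.0292, 0.0077] [-0.16, 2.35, 0.43]
[0.0302, -0.0295, 0.0088] [-0.16, 2.35, 0.43]
[0.0295, -0.0297, 0.01] [-0.16, 2.35, 0.43]
[0.0289, -0.03, 0.0111] [-0.16, 2.35, 0.43]
[0.0282, -0.0302, 0.0122] [-0.16, 2.35, 0.43]
[0.0274, -0.0305, 0.0132] [-0.16, 2.35, 0.43]
[0.0266, -0.0307, 0.0142] [-0.16, 2.35, 0.43]
[0.0258, -0.0309, 0.0152] [-0.16, 2.35, 0.43]
[0.0249, -0.0312, 0.0162] [-0.16, 2.35, 0.43]
[0.024, -0.0314, 0.0171] [-0.16, 2.35, 0.43]
[0.023, -0.0316, 0.018] [-0.16, 2.35, 0.43]
[0.0221, -0.0318, 0.0188] [-0.16, 2.35, 0.43]
```

Emit:
play_rows:
  moves:
    - {"xyz": [0.033, -0.028, 0.0015], "twist": [-0.16, 2.35, 0.43], "claw": -1}
    - {"xyz": [0.032, -0.028, 0.003], "twist": [-0.16, 2.35, 0.43], "claw": -1}
    - {"xyz": [0.032, -0.0285, 0.004], "twist": [-0.16, 2.35, 0.43], "claw": -1}
    - {"xyz": [0.032, -0.029, 0.005], "twist": [-0.16, 2.35, 0.43], "claw": -1}
    - {"xyz": [0.031, -0.029, 0.0065], "twist": [-0.16, 2.35, 0.43], "claw": -1}
    - {"xyz": [0.031, -0.029, 0.008], "twist": [-0.16, 2.35, 0.43], "claw": -1}
    - {"xyz": [0.03, -0.0295, 0.009], "twist": [-0.16, 2.35, 0.43], "claw": -1}
    - {"xyz": [0.0295, -0.03, 0.01], "twist": [-0.16, 2.35, 0.43], "claw": -1}
    - {"xyz": [0.029, -0.03, 0.011], "twist": [-0.16, 2.35, 0.43], "claw": -1}
    - {"xyz": [0.028, -0.03, 0.012], "twist": [-0.16, 2.35, 0.43], "claw": -1}
    - {"xyz": [0.0275, -0.0305, 0.013], "twist": [-0.16, 2.35, 0.43], "claw": -1}
    - {"xyz": [0.0265, -0.031, 0.014], "twist": [-0.16, 2.35, 0.43], "claw": -1}
    - {"xyz": [0.026, -0.031, 0.015], "twist": [-0.16, 2.35, 0.43], "claw": -1}
    - {"xyz": [0.025, -0.031, 0.016], "twist": [-0.16, 2.35, 0.43], "claw": -1}
    - {"xyz": [0.024, -0.0315, 0.017], "twist": [-0.16, 2.35, 0.43], "claw": -1}
    - {"xyz": [0.023, -0.0315, 0.018], "twist": [-0.16, 2.35, 0.43], "claw": -1}
    - {"xyz": [0.022, -0.032, 0.019], "twist": [-0.16, 2.35, 0.43], "claw": -1}
    - {"xyz": [0, 0, 0], "twist": [0, 0, 0], "claw": -1}
  newtons: 30

```text
time_s: 4.15
position: [0.5693, 0.0233, 0.1697]
tcp_rot: [-0.021, 0.938, 0.06, 0.341]
force: [-0.1, 0.1, -0.2]
opening: 0.002
gripper_force: 0.0
```

```bash
python3 - <<'E'
from h import *
st()
rows([[.58,.025,.085],[.6815,.036,.070],[.6815,.036,.056]],rot(7,40),[3,4,2])
E
```

```text
[0.5693 0.0233 0.1697] x [0.76  0.097 0.643] z [ 0.638  0.081 -0.766] F [-0.14  0.09 -0.18] 0.0022942090500994044 4.15
[-0.0154, -0.0001, 0.0239] [-0.02, 0.0, 0.03]
[-0.0154, -0.0001, 0.0239] [-0.02, 0.0, 0.03]
[-0.0154, -0.0001, 0.0239] [-0.02, 0.0, 0.03]
[0.0171, 0.0004, 0.0193] [-0.02, 0.0, 0.03]
[0.0171, 0.0004, 0.0193] [-0.02, 0.0, 0.03]
[0.0171, 0.0004, 0.0193] [-0.02, 0.0, 0.03]
[0.0171, 0.0004, 0.0193] [-0.02, 0.0, 0.03]
[-0.0045, -0.0, 0.0054] [-0.02, 0.0, 0.03]
[-0.0045, -0.0, 0.0054] [-0.02, 0.0, 0.03]
```

Emit:
play_rows:
  moves:
    - {"xyz": [-0.0155, 0, 0.024], "twist": [0, 0, 0], "claw": -1}
    - {"xyz": [-0.0155, 0, 0.024], "twist": [0, 0, 0], "claw": -1}
    - {"xyz": [-0.0155, 0, 0.024], "twist": [0, 0, 0], "claw": -1}
    - {"xyz": [0.017, 0, 0.0195], "twist": [0, 0, 0], "claw": -1}
    - {"xyz": [0.017, 0, 0.0195], "twist": [0, 0, 0], "claw": -1}
    - {"xyz": [0.017, 0, 0.0195], "twist": [0, 0, 0], "claw": -1}
    - {"xyz": [0.017, 0, 0.0195], "twist": [0, 0, 0], "claw": -1}
    - {"xyz": [-0.0045, 0, 0.0054], "twist": [0, 0, 0], "claw": -1}
    - {"xyz": [-0.0045, 0, 0.0054], "twist": [0, 0, 0], "claw": -1}
    - {"xyz": [0, 0, 0], "twist": [0, 0, 0], "claw": -1}

```text
time_s: 5.4
position: [0.6915, 0.0332, 0.0612]
tcp_rot: [-0.021, 0.942, 0.058, 0.33]
force: [0.1, -0.4, -0.4]
opening: -0.0
gripper_force: 0.0
```

Emit:
play_rows:
  moves:
    - {"xyz": [-0.0013, 0, 0.0015], "twist": [0, 0, 0], "claw": -1}
    - {"xyz": [-0.0013, 0, 0.0015], "twist": [0, 0, 0], "claw": -1}

```text
time_s: 5.65
position: [0.6934, 0.0336, 0.0592]
tcp_rot: [-0.021, 0.941, 0.058, 0.332]
force: [-0.2, 0.1, 0.4]
opening: -0.002
gripper_force: 0.0
```

Emit:
play_rows:
  moves:
    - {"xyz": [-0.00065, 0, 0.0008], "twist": [0, 0, 0], "claw": -1}
    - {"xyz": [0, 0, 0], "twist": [0, 0, 0], "claw": -1}

```text
time_s: 5.9
position: [0.6934, 0.0337, 0.0578]
tcp_rot: [-0.021, 0.941, 0.058, 0.331]
force: [-0.3, 1.2, 0.3]
opening: -0.001
gripper_force: 0.0
```

```bash
python3 - <<'E'
from h import *
st();print(np.round(sense()['qpos'],3))
im,d=camera('side');cv2.imwrite('pics/s1.png',cv2.resize(im[120:300,190:390,::-1],None,fx=3,fy=3,interpolation=2))
fitleg('side',d)
E
```

```text
[0.6934 0.0337 0.0578] x [0.774 0.096 0.626] z [ 0.621  0.079 -0.78 ] F [-0.26  1.2   0.32] -0.0006170430345738073 5.9
[ 0.011  0.196 -0.865 -0.164  0.072  3.054]
side leg x(y=.03)=0.6620 slope -0.149 dz -0.0008 rms 0.0043 ymin -0.071 n 472 t 6.0
```

View pics/s1.png

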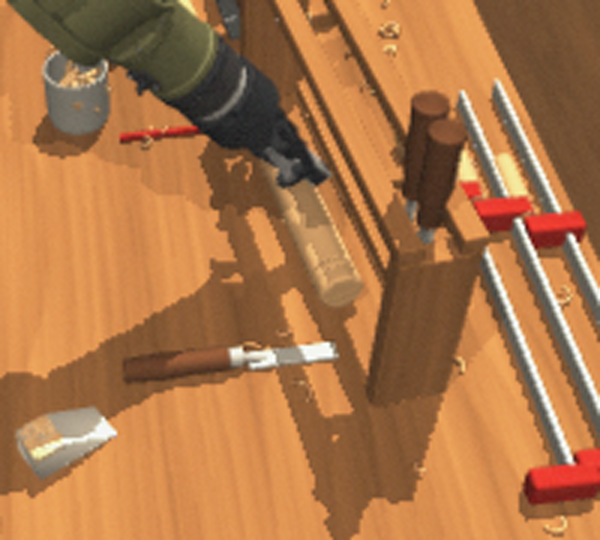

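Emit:
play_rows:
  moves:
    - {"xyz": [-0.0045, 0, -0.0035], "twist": [0, 0, 0], "claw": -1}
    - {"xyz": [-0.0045, 0, -0.0035], "twist": [0, 0, 0], "claw": -1}
    - {"xyz": [0, 0, 0], "twist": [0, 0, 0], "claw": -1}

```text
time_s: 6.38
position: [0.6813, 0.0321, 0.0573]
tcp_rot: [-0.021, 0.942, 0.058, 0.331]
force: [-0.2, -0.2, -1.3]
opening: 0.002
gripper_force: 0.0
```

Emit:
play_rows:
  moves:
    - {"xyz": [-0.0012, 0, 0.0016], "twist": [0, 0, 0], "claw": -1}
    - {"xyz": [-0.0012, 0, 0.0016], "twist": [0, 0, 0], "claw": -1}
    - {"xyz": [0, 0, 0], "twist": [0, 0, 0], "claw": -1}

```text
time_s: 6.75
position: [0.6821, 0.0323, 0.0532]
tcp_rot: [-0.021, 0.942, 0.058, 0.331]
force: [-0.1, 0.2, 0.8]
opening: 0.002
gripper_force: 0.0
```

Emit:
play_rows:
  moves:
    - {"xyz": [-0.0012, 0, 0.0016], "twist": [0, 0, 0], "claw": -1}
    - {"xyz": [0, 0, 0], "twist": [0, 0, 0], "claw": -1}

```text
time_s: 7.0
position: [0.6822, 0.0323, 0.0514]
tcp_rot: [-0.021, 0.942, 0.058, 0.331]
force: [-0.1, -0.2, -0.3]
opening: -0.005
gripper_force: 0.0
```

Emit:
play_rows:
  moves:
    - {"xyz": [-0.0032, 0, -0.0025], "twist": [0, 0, 0], "claw": -1}
    - {"xyz": [-0.0006, 0, 0.0008], "twist": [0, 0, 0], "claw": -1}
    - {"xyz": [-0.0006, 0, 0.0008], "twist": [0, 0, 0], "claw": -1}

```text
time_s: 7.38
position: [0.6784, 0.0318, 0.0497]
tcp_rot: [-0.021, 0.941, 0.058, 0.331]
force: [-0.4, -0.9, -0.5]
opening: 0.002
gripper_force: 0.0
```

Emit:
play_rows:
  moves:
    - {"xyz": [-0.0006, 0, 0.0008], "twist": [0, 0, 0], "claw": -1}
    - {"xyz": [-0.0006, 0, 0.0008], "twist": [0, 0, 0], "claw": -1}

```text
time_s: 7.62
position: [0.6785, 0.0318, 0.0475]
tcp_rot: [-0.021, 0.941, 0.058, 0.331]
force: [0.1, 0.6, 0.1]
opening: -0.002
gripper_force: 0.0
```

Emit:
play_rows:
  moves:
    - {"xyz": [-0.0006, 0, 0.0008], "twist": [0, 0, 0], "claw": -1}
    - {"xyz": [-0.0006, 0, 0.0008], "twist": [0, 0, 0], "claw": -1}

```text
time_s: 7.88
position: [0.6785, 0.0318, 0.0455]
tcp_rot: [-0.021, 0.941, 0.058, 0.331]
force: [-0.7, -0.5, 0.4]
opening: 0.001
gripper_force: 0.0
```

Emit:
play_rows:
  moves:
    - {"xyz": [-0.0028, 0, -0.0023], "twist": [0, 0, 0], "claw": -1}
    - {"xyz": [-0.0006, 0, 0.0008], "twist": [0, 0, 0], "claw": -1}
    - {"xyz": [0, 0, 0], "twist": [0, 0, 0], "claw": -1}

```text
time_s: 8.25
position: [0.6748, 0.0313, 0.0446]
tcp_rot: [-0.021, 0.941, 0.058, 0.331]
force: [0.2, 0.0, 0.1]
opening: -0.002
gripper_force: 0.0
```

Emit:
play_rows:
  moves:
    - {"xyz": [-0.0006, 0, 0.0008], "twist": [0, 0, 0], "claw": -1}
    - {"xyz": [-0.0006, 0, 0.0008], "twist": [0, 0, 0], "claw": -1}

```text
time_s: 8.5
position: [0.675, 0.0314, 0.0426]
tcp_rot: [-0.021, 0.941, 0.058, 0.331]
force: [0.6, 0.2, 0.8]
opening: -0.001
gripper_force: 0.0
```

Emit:
play_rows:
  moves:
    - {"xyz": [-0.0006, 0, 0.0008], "twist": [0, 0, 0], "claw": -1}
    - {"xyz": [0, 0, 0], "twist": [0, 0, 0], "claw": -1}

```text
time_s: 8.75
position: [0.6749, 0.0314, 0.0415]
tcp_rot: [-0.021, 0.942, 0.058, 0.331]
force: [-0.4, 0.0, -0.1]
opening: 0.001
gripper_force: 0.0
```

Emit:
play_rows:
  moves:
    - {"xyz": [-0.0006, 0, 0.0008], "twist": [0, 0, 0], "claw": -1}
    - {"xyz": [0, 0, 0], "twist": [0, 0, 0], "claw": -1}

```text
time_s: 9.0
position: [0.675, 0.0314, 0.0405]
tcp_rot: [-0.021, 0.942, 0.058, 0.331]
force: [-0.6, -0.1, 0.8]
opening: 0.002
gripper_force: 0.0
```

Emit:
play_rows:
  moves:
    - {"xyz": [-0.0006, 0, 0.0008], "twist": [0, 0, 0], "claw": -1}
    - {"xyz": [0, 0, 0], "twist": [0, 0, 0], "claw": -1}

```text
time_s: 9.25
position: [0.675, 0.0314, 0.0396]
tcp_rot: [-0.021, 0.941, 0.058, 0.331]
force: [-0.4, -0.2, -0.3]
opening: -0.0
gripper_force: 0.0
```

```bash
python3 - <<'E'
from h import *
st();im,d=camera('side');cv2.imwrite('pics/s2.png',cv2.resize(im[140:230,250:350,::-1],None,fx=6,fy=6,interpolation=2))
fitleg('side',d)
E
```

```text
[0.675  0.0314 0.0396] x [0.774 0.096 0.626] z [ 0.621  0.079 -0.78 ] F [-0.36 -0.15 -0.29] -4.155177509646778e-05 9.25
side leg x(y=.03)=0.6616 slope -0.161 dz -0.0006 rms 0.0043 ymin -0.071 n 393 t 9.35
```

View pics/s2.png

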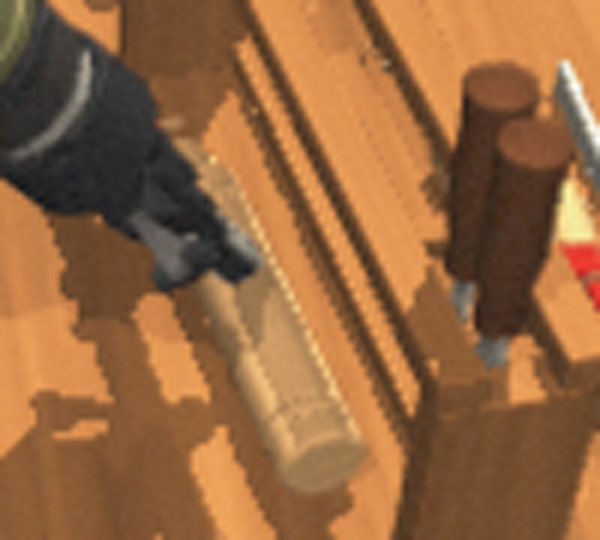

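Emit:
play_rows:
  moves:
    - {"xyz": [-0.0006, 0, 0.0008], "twist": [0, 0, 0], "claw": -1}
    - {"xyz": [0, 0, 0], "twist": [0, 0, 0], "claw": -1}

```text
time_s: 9.6
position: [0.6751, 0.0314, 0.0385]
tcp_rot: [-0.021, 0.942, 0.058, 0.331]
force: [-0.7, -0.8, 0.0]
opening: 0.001
gripper_force: 0.0
```

Emit:
play_rows:
  moves:
    - {"xyz": [-0.0006, 0, 0.0008], "twist": [0, 0, 0], "claw": -1}
    - {"xyz": [0, 0, 0], "twist": [0, 0, 0], "claw": -1}

```text
time_s: 9.85
position: [0.675, 0.0314, 0.0375]
tcp_rot: [-0.021, 0.942, 0.058, 0.331]
force: [-0.8, 0.1, 0.2]
opening: 0.005
gripper_force: 0.0
```

Emit:
play_rows:
  moves:
    - {"xyz": [-0.0006, 0, 0.0008], "twist": [0, 0, 0], "claw": -1}
    - {"xyz": [0, 0, 0], "twist": [0, 0, 0], "claw": -1}

```text
time_s: 10.1
position: [0.6751, 0.0314, 0.0365]
tcp_rot: [-0.021, 0.942, 0.058, 0.331]
force: [-0.4, 0.3, 0.7]
opening: -0.003
gripper_force: 0.0
```

```bash
python3 - <<'E'
from h import *
np.set_printoptions(precision=4,suppress=True)
p,R=cur()
for c in('side','top'):
    im,d=camera(c);P=cloud(c,d);fitleg(c,d)
    L=R.inv().apply(P.reshape(-1,3)-p).reshape(P.shape)
    m=(abs(L[...,0])<.03)&(abs(L[...,1])<.03)&(L[...,2]<.01)&(L[...,2]>-.04)
    dark=m&(im.max(-1)<110)
    for a in (-.035,-.025,-.018,-.012,-.006,0,.006):
        q=L[dark&(abs(L[...,2]-a)<.004)]
        if len(q): print(c,a,len(q),q.min(0),q.max(0))
    q=P[(abs(P[...,1]-.031)<.03)&(abs(P[...,0]-.67)<.04)&(P[...,2]<.06)&(im.max(-1)>110)]
    cc=im[...,::1]; 
    v,u=np.nonzero(m); 
    k=(abs(P[...,1]-.03)<.006)&(abs(P[...,0]-.665)<.035)&(P[...,2]<.1)
    for a,b in zip(P[k],im[k]): print(a,b)
E
```

```text
side leg x(y=.03)=0.6619 slope -0.147 dz -0.0010 rms 0.0044 ymin -0.071 n 445 t 10.2
[0.6369 0.0305 0.0995] [117 103  89]
[0.6464 0.0306 0.09  ] [175 145 113]
[0.6451 0.0243 0.0922] [162 150 134]
[0.6503 0.0327 0.0833] [168 143 115]
[0.6531 0.0309 0.0805] [167 150 130]
[0.6519 0.0252 0.0821] [153 144 132]
[0.6559 0.0289 0.0779] [172 155 136]
[0.6584 0.0246 0.0735] [194 187 174]
[0.6627 0.0358 0.0445] [153 116  76]
[0.6654 0.0343 0.0457] [147 111  71]
[0.6687 0.0351 0.0444] [149 114  76]
[0.6504 0.035  0.0426] [133 106  76]
[0.6565 0.0347 0.0421] [155 118  77]
[0.659  0.0324 0.0442] [156 119  81]
[0.6618 0.0312 0.045 ] [153 116  76]
[0.665  0.0315 0.0442] [150 113  74]
[0.6675 0.0295 0.0459] [153 118  77]
[0.6712 0.0316 0.0433] [175 132  85]
[0.6753 0.0352 0.0391] [200 153 100]
[0.644  0.0331 0.0411] [210 157 101]
[0.6472 0.0336 0.0402] [200 151 100]
[0.6499 0.032  0.0414] [149 113  75]
[0.6532 0.0328 0.0401] [156 117  80]
[0.6555 0.0297 0.043 ] [155 118  79]
[0.6579 0.0271 0.0453] [158 120  80]
[0.6613 0.0285 0.0435] [152 114  75]
[0.6647 0.0295 0.042 ] [154 116  80]
[0.6667 0.0257 0
[... 2490 characters left out ...]
6 107]
[0.661  0.0307 0.0688] [162 136 108]
[0.66   0.0272 0.0743] [179 151 121]
[0.6652 0.0241 0.0457] [187 152 117]
[0.6552 0.0339 0.0814] [161 145 125]
[0.6554 0.0305 0.0806] [153 138 121]
[0.6553 0.027  0.0812] [166 148 130]
[0.651  0.0338 0.0859] [153 143 130]
[0.6512 0.0304 0.0845] [143 134 122]
[0.6501 0.0268 0.0915] [149 140 126]
[0.6465 0.0336 0.0917] [146 139 128]
[0.647  0.0302 0.0894] [135 127 117]
[0.6468 0.0268 0.0903] [132 124 114]
[0.6426 0.0335 0.0949] [133 126 115]
[0.6423 0.0301 0.0969] [121 112 104]
[0.6424 0.0267 0.0963] [112 105  96]
[0.6384 0.0334 0.0994] [106  98  90]
[0.6388 0.03   0.0972] [92 85 77]
[0.6359 0.0266 0.0942] [54 46 39]
[0.6317 0.0265 0.0989] [45 33 27]
```

```bash
cat >>h.py <<'E'
def proj(cam,p):
    i=camera_info(cam); c=np.linalg.inv(np.array(i['cam_to_world']))@np.append(p,1)
    return i['cx']+i['fx']*c[0]/-c[2], i['cy']-i['fy']*c[1]/-c[2]
def crop(cam,im,c,h,f,pts,name):
    u,v=map(int,proj(cam,c)); u0,v0=u-h,v-h
    o=cv2.resize(im[v0:v+h,u0:u+h,::-1],None,fx=f,fy=f,interpolation=cv2.INTER_CUBIC)
    for p,col in pts:
        a,b=proj(cam,p); cv2.circle(o,(int((a-u0+.5)*f),int((b-v0+.5)*f)),4,col,1)
    return o
E
python3 - <<'E'
from h import *
p,R=cur(); z=R.as_matrix()[:,2]; os=[]
for c in('side','top'):
    im,d=camera(c)
    os.append(crop(c,im,p,32,6,[(p,(0,0,255)),(p-.019*z,(0,255,0)),(p-.073*z,(255,0,0)),(p-.019*z+.011*R.as_matrix()[:,0],(255,255,0))],''))
cv2.imwrite('pics/c3.png',np.hstack(os))
E
```

```text
(no output)
```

View pics/c3.png

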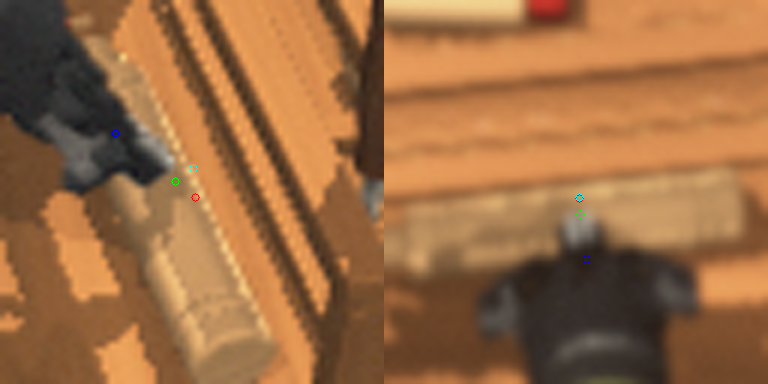

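```bash
python3 - <<'E'
from h import *
np.set_printoptions(precision=4,suppress=True)
p,R=cur()
for c in('side','top'):
    im,d=camera(c);P=cloud(c,d)
    L=R.inv().apply(P.reshape(-1,3)-p).reshape(P.shape)
    m=(abs(L[...,0])<.04)&(abs(L[...,1])<.06)&(L[...,2]>-.08)&(P[...,2]>.05)
    for a in np.arange(-.075,0,.005):
        q=L[m&(abs(L[...,2]-a)<.0025)]
        if len(q): print(c,round(a,4),len(q),'x',np.percentile(q[:,0],[0,50,100]),'y',np.percentile(q[:,1],[0,10,50,90,100]))
E
```

```text
side -0.075 1 x [0.011 0.011 0.011] y [0.0001 0.0001 0.0001 0.0001 0.0001]
side -0.07 2 x [0.0097 0.0102 0.0107] y [0.0005 0.001  0.0031 0.0053 0.0058]
side -0.065 5 x [-0.0051  0.0077  0.0112] y [-0.0035 -0.0023  0.0069  0.0148  0.0154]
side -0.06 15 x [-0.0083  0.0057  0.0107] y [-0.0039  0.0022  0.0117  0.0145  0.0154]
side -0.055 5 x [-0.0062 -0.002   0.0107] y [0.0058 0.0088 0.0139 0.0142 0.0142]
side -0.05 10 x [-0.0104  0.0062  0.0107] y [-0.0043 -0.0015  0.0076  0.014   0.0145]
side -0.045 11 x [-0.0104  0.0037  0.0105] y [-0.0003  0.0059  0.0099  0.0132  0.0146]
side -0.04 2 x [0.0077 0.0089 0.0102] y [0.0066 0.0067 0.0068 0.0069 0.0069]
side -0.035 1 x [-0.0058 -0.0058 -0.0058] y [0.0061 0.0061 0.0061 0.0061 0.0061]
top -0.075 7 x [-0.0062  0.0071  0.014 ] y [-0.0174 -0.0129 -0.0017  0.0013  0.0035]
top -0.07 6 x [-0.0037  0.0097  0.0127] y [-0.0133 -0.0083 -0.0019 -0.0002  0.0002]
top -0.065 5 x [0.0081 0.0111 0.0137] y [-0.0062 -0.0047  0.0006  0.006   0.0074]
top -0.06 7 x [0.0069 0.0122 0.0138] y [-0.013  -0.0109  0.001   0.0072  0.0108]
top -0.055 3 x [0.0075 0.0081 0.012 ] y [-0.0054 -0.0028  0.0078  0.0105  0.0112]
top -0.05 5 x [0.007  0.0093 0.011 ] y [-0.0126 -0.0113 -0.002   0.0076  0.0116]
top -0.045 7 x [0.0073 0.0091 0.0122] y [-0.0123 -0.0102 -0.0016  0.0085  0.0087]
top -0.04 4 x [0.0079 0.012  0.0132] y [-0.0046 -0.0036  0.0005  0.0044  0.0053]
top -0.02 1 x [-0.0044 -0.0044 -0.0044] y [-0.0407 -0.0407 -0.0407 -0.0407 -0.0407]
```

Emit:
play_rows:
  moves:
    - {"xyz": [0.0078, 0, 0.00625], "twist": [0, 0, 0], "claw": -1}
    - {"xyz": [0.0078, 0, 0.00625], "twist": [0, 0, 0], "claw": -1}
    - {"xyz": [0.0078, 0, 0.00625], "twist": [0, 0, 0], "claw": -1}
    - {"xyz": [0, 0, 0], "twist": [0, 0, 0], "claw": -1}

```text
time_s: 11.0
position: [0.7063, 0.0353, 0.0371]
tcp_rot: [-0.021, 0.941, 0.058, 0.332]
force: [0.3, -0.8, -0.1]
opening: -0.0
gripper_force: 0.0
```

```bash
cat >>h.py <<'E'
def tip(cams=('side','top')):
    p,R=cur()
    for c in cams:
        im,d=camera(c);P=cloud(c,d); L=R.inv().apply(P.reshape(-1,3)-p).reshape(P.shape)
        m=(abs(L[...,0])<.02)&(abs(L[...,1])<.02)&(L[...,2]>-.06)&(P[...,2]>.05)
        q=L[m]; print(c,'tip end Lz',np.sort(q[:,2])[-6:] if len(q) else None, 'x',np.percentile(q[:,0],[2,98]) if len(q) else '')
E
python3 - <<'E'
from h import *
st();tip();fitleg('top')
E
```

```text
[0.7063 0.0353 0.0371] x [0.773 0.096 0.627] z [ 0.622  0.079 -0.779] F [ 0.28 -0.78 -0.06] -7.071063245226541e-05 11.0
side tip end Lz [-0.04393634 -0.04374394 -0.04288287 -0.04078649 -0.04022094 -0.03487464] x [-0.01083256  0.01119071]
top tip end Lz [-0.0569269] x [0.00477856 0.00477856]
top leg x(y=.03)=0.6645 slope -0.142 dz -0.0008 rms 0.0025 ymin -0.061 n 160 t 11.2
```

Emit:
play_rows:
  moves:
    - {"xyz": [-0.0025, 0, 0.0031], "twist": [0, 0, 0], "claw": -1}
    - {"xyz": [-0.0025, 0, 0.0031], "twist": [0, 0, 0], "claw": -1}
    - {"xyz": [0, 0, 0], "twist": [0, 0, 0], "claw": -1}

```text
time_s: 11.58
position: [0.7043, 0.0351, 0.0279]
tcp_rot: [-0.021, 0.942, 0.058, 0.331]
force: [0.4, 0.1, 0.1]
opening: -0.002
gripper_force: 0.0
```

Emit:
play_rows:
  moves:
    - {"xyz": [-0.0013, 0, 0.0016], "twist": [0, 0, 0], "claw": -1}
    - {"xyz": [0, 0, 0], "twist": [0, 0, 0], "claw": -1}

```text
time_s: 11.82
position: [0.7048, 0.0351, 0.0265]
tcp_rot: [-0.021, 0.942, 0.058, 0.331]
force: [-1.3, -0.2, 0.2]
opening: -0.004
gripper_force: 0.0
```

Emit:
play_rows:
  moves:
    - {"xyz": [-0.0013, 0, 0.0016], "twist": [0, 0, 0], "claw": -1}
    - {"xyz": [0, 0, 0], "twist": [0, 0, 0], "claw": -1}

```text
time_s: 12.08
position: [0.7048, 0.0351, 0.0244]
tcp_rot: [-0.021, 0.942, 0.058, 0.331]
force: [-0.6, 0.6, -0.7]
opening: -0.001
gripper_force: 0.0
```

Emit:
play_rows:
  moves:
    - {"xyz": [-0.0013, 0, 0.0016], "twist": [0, 0, 0], "claw": -1}
    - {"xyz": [0, 0, 0], "twist": [0, 0, 0], "claw": -1}

```text
time_s: 12.32
position: [0.7047, 0.0351, 0.0223]
tcp_rot: [-0.021, 0.942, 0.058, 0.331]
force: [-1.5, -0.4, -0.1]
opening: 0.003
gripper_force: 0.0
```

Emit:
play_rows:
  moves:
    - {"xyz": [-0.0006, 0, 0.0008], "twist": [0, 0, 0], "claw": -1}
    - {"xyz": [0, 0, 0], "twist": [0, 0, 0], "claw": -1}

```text
time_s: 12.58
position: [0.7049, 0.0351, 0.0215]
tcp_rot: [-0.021, 0.941, 0.058, 0.331]
force: [-0.2, 0.7, -0.4]
opening: -0.002
gripper_force: 0.0
```

Emit:
play_rows:
  moves:
    - {"xyz": [-0.0006, 0, 0.0008], "twist": [0, 0, 0], "claw": -1}
    - {"xyz": [0, 0, 0], "twist": [0, 0, 0], "claw": -1}

```text
time_s: 12.82
position: [0.7049, 0.0351, 0.0204]
tcp_rot: [-0.021, 0.941, 0.058, 0.331]
force: [-0.2, 0.3, -0.2]
opening: -0.001
gripper_force: 0.0
```

Emit:
play_rows:
  moves:
    - {"xyz": [-0.0006, 0, 0.0008], "twist": [0, 0, 0], "claw": -1}
    - {"xyz": [0, 0, 0], "twist": [0, 0, 0], "claw": -1}

```text
time_s: 13.08
position: [0.7051, 0.0351, 0.0196]
tcp_rot: [-0.021, 0.941, 0.058, 0.331]
force: [-0.1, -1.0, -0.0]
opening: 0.001
gripper_force: 0.1
```

```bash
python3 - <<'E'
from h import *
st();fitleg('side');fitleg('top')
p,R=cur()
im,d=camera('side');P=cloud('side',d); L=R.inv().apply(P.reshape(-1,3)-p).reshape(P.shape)
m=(abs(L[...,0])<.025)&(abs(L[...,1])<.025)&(L[...,2]>-.055)&(P[...,2]>.03)
v,u=np.nonzero(m)
for a,b,l,w in zip(u,v,L[m],P[m]): print(a,b,np.round(l,4),np.round(w,4),im[b,a])
E
```

```text
[0.7051 0.0351 0.0196] x [0.774 0.096 0.627] z [ 0.622  0.079 -0.779] F [-0.12 -0.97 -0.02] 0.0013889511339033474 13.075
side leg x(y=.03)=0.6618 slope -0.140 dz -0.0010 rms 0.0050 ymin -0.071 n 357 t 13.175
top leg x(y=.03)=0.6650 slope -0.131 dz -0.0011 rms 0.0023 ymin -0.061 n 176 t 13.275
299 181 [ 0.0105 -0.0036 -0.0542] [0.6791 0.0354 0.0685] [158 111  77]
300 182 [ 0.0116  0.0009 -0.053 ] [0.6813 0.0312 0.0682] [131 100  79]
300 183 [ 0.0103  0.0043 -0.0531] [0.6806 0.0277 0.0675] [111 102  95]
301 183 [ 0.0107 -0.0006 -0.0449] [0.6854 0.0333 0.0613] [156 140 123]
299 184 [ 0.0067  0.0065 -0.0546] [0.6771 0.025  0.0664] [112 108 100]
300 184 [ 0.0086  0.0063 -0.0517] [0.6804 0.0257 0.0654] [125 120 110]
301 184 [ 0.0112  0.0082 -0.0512] [0.6829 0.0241 0.0666] [127 117 106]
300 185 [ 0.0064  0.0071 -0.049 ] [0.6805 0.0249 0.0618] [97 95 87]
301 185 [ 0.0089  0.0084 -0.0478] [0.6833 0.0239 0.0625] [132 124 115]
302 185 [ 0.0112  0.0093 -0.0462] [0.6862 0.0234 0.0627] [151 139 125]
299 186 [ 0.0039  0.0125 -0.0542] [0.676  0.0188 0.0643] [42 41 40]
300 186 [ 0.0057  0.0118 -0.050
[... 3421 characters left out ...]
-0.016   0.0214 -0.0467] [0.6663 0.0087 0.046 ] [159 119  81]
297 193 [-0.0142  0.021  -0.0436] [0.6696 0.0095 0.0447] [152 116  76]
298 193 [-0.0122  0.0209 -0.0408] [0.6728 0.01   0.0438] [144 110  74]
299 193 [-0.0109  0.0193 -0.0362] [0.6766 0.0121 0.041 ] [139 104  70]
300 193 [-0.0087  0.02   -0.0343] [0.6796 0.0118 0.0409] [154 114  72]
294 194 [-0.0216  0.0234 -0.0507] [0.6597 0.0058 0.0456] [158 119  79]
297 194 [-0.0154  0.0243 -0.0437] [0.669  0.0061 0.044 ] [157 120  80]
299 194 [-0.0113  0.0249 -0.039 ] [0.6752 0.0063 0.0429] [141 108  74]
300 194 [-0.0101  0.0228 -0.0338] [0.6791 0.0089 0.0396] [151 110  70]
301 194 [-0.0098  0.0184 -0.026 ] [0.6837 0.0139 0.0338] [212 146  89]
```

Emit:
play_rows:
  moves:
    - {"xyz": [0.0022, 0, 0.0018], "twist": [0, 0, 0], "claw": -1}
    - {"xyz": [-0.0006, 0, 0.0008], "twist": [0, 0, 0], "claw": -1}
    - {"xyz": [0, 0, 0], "twist": [0, 0, 0], "claw": -1}

```text
time_s: 13.7
position: [0.708, 0.0355, 0.0185]
tcp_rot: [-0.021, 0.941, 0.058, 0.331]
force: [-0.1, -0.2, -0.4]
opening: -0.003
gripper_force: 0.2
```

Emit:
play_rows:
  moves:
    - {"xyz": [-0.0006, 0, 0.0008], "twist": [0, 0, 0], "claw": -1}
    - {"xyz": [0, 0, 0], "twist": [0, 0, 0], "claw": -1}

```text
time_s: 13.95
position: [0.7086, 0.0356, 0.0182]
tcp_rot: [-0.021, 0.941, 0.058, 0.332]
force: [0.2, 0.8, 2.4]
opening: -0.005
gripper_force: 1.3
```

Emit:
play_rows:
  moves:
    - {"xyz": [-0.0006, 0, 0.0008], "twist": [0, 0, 0], "claw": -1}
    - {"xyz": [0, 0, 0], "twist": [0, 0, 0], "claw": -1}

```text
time_s: 14.2
position: [0.7094, 0.0357, 0.0179]
tcp_rot: [-0.021, 0.941, 0.058, 0.333]
force: [1.0, 0.8, 5.0]
opening: 0.001
gripper_force: 2.7
```

Emit:
play_rows:
  moves:
    - {"xyz": [-0.0006, 0, 0.0008], "twist": [0, 0, 0], "claw": -1}
    - {"xyz": [0, 0, 0], "twist": [0, 0, 0], "claw": -1}

```text
time_s: 14.45
position: [0.7102, 0.0358, 0.0176]
tcp_rot: [-0.021, 0.941, 0.059, 0.333]
force: [2.1, 0.8, 6.4]
opening: 0.002
gripper_force: 3.3
```

Emit:
play_rows:
  moves:
    - {"xyz": [-0.0028, 0, -0.0036], "twist": [0, 0, 0], "claw": -1}
    - {"xyz": [-0.003, 0, -0.0035], "twist": [0, 0, 0], "claw": -1}
    - {"xyz": [-0.0032, 0, -0.0034], "twist": [0, 0, 0], "claw": -1}
    - {"xyz": [-0.0034, 0, -0.0032], "twist": [0, 0, 0], "claw": -1}
    - {"xyz": [-0.0036, 0, -0.003], "twist": [0, 0, 0], "claw": -1}

```text
time_s: 15.08
position: [0.6884, 0.0328, 0.0218]
tcp_rot: [-0.021, 0.94, 0.058, 0.334]
force: [0.6, 0.2, 10.8]
opening: 0.005
gripper_force: 5.4
```

```bash
python3 - <<'E'
from h import *
st();fitleg('side');fitleg('top')
E
```

```text
[0.6884 0.0328 0.0218] x [0.77  0.096 0.631] z [ 0.626  0.079 -0.776] F [ 0.56  0.23 10.83] 0.004981078532360429 15.075
side leg x(y=.03)=0.6517 slope -0.156 dz -0.0009 rms 0.0047 ymin -0.073 n 428 t 15.175
top leg x(y=.03)=0.6547 slope -0.132 dz -0.0005 rms 0.0024 ymin -0.061 n 266 t 15.275
```

Emit:
play_rows:
  moves:
    - {"xyz": [-0.0037, 0, -0.0029], "twist": [0, 0, 0], "claw": -1}
    - {"xyz": [-0.0039, 0, -0.0027], "twist": [0, 0, 0], "claw": -1}
    - {"xyz": [-0.004, 0, -0.0024], "twist": [0, 0, 0], "claw": -1}
    - {"xyz": [-0.0041, 0, -0.0022], "twist": [0, 0, 0], "claw": -1}
    - {"xyz": [-0.0041, 0, -0.002], "twist": [0, 0, 0], "claw": -1}

```text
time_s: 15.9
position: [0.6682, 0.03, 0.0216]
tcp_rot: [-0.021, 0.939, 0.059, 0.337]
force: [-1.2, 0.5, 21.4]
opening: -0.004
gripper_force: 10.5
```

```bash
python3 - <<'E'
from h import *
st();fitleg('side');fitleg('top')
E
```

```text
[0.6682 0.03   0.0216] x [0.766 0.096 0.636] z [ 0.631  0.079 -0.772] F [-1.2   0.47 21.41] -0.004215152465557701 15.9
side leg x(y=.03)=0.6417 slope -0.143 dz -0.0009 rms 0.0048 ymin -0.074 n 379 t 16.0
top leg x(y=.03)=0.6442 slope -0.141 dz -0.0008 rms 0.0023 ymin -0.065 n 377 t 16.1
```

Emit:
play_rows:
  moves:
    - {"xyz": [0.005, 0, -0.0062], "twist": [0, 0, 0], "claw": -1}
    - {"xyz": [0.005, 0, -0.0062], "twist": [0, 0, 0], "claw": -1}
    - {"xyz": [0.0055, 0, 0.0044], "twist": [0, 0, 0], "claw": -1}
    - {"xyz": [0.0055, 0, 0.0044], "twist": [0, 0, 0], "claw": -1}
    - {"xyz": [0.0055, 0, 0.0044], "twist": [0, 0, 0], "claw": -1}
    - {"xyz": [0, 0, 0], "twist": [0, 0, 0], "claw": -1}

```text
time_s: 16.85
position: [0.684, 0.0325, 0.0314]
tcp_rot: [-0.021, 0.941, 0.058, 0.331]
force: [0.5, 0.5, -0.4]
opening: -0.0
gripper_force: 0.0
```

```bash
python3 - <<'E'
from h import *
st();fitleg('side');fitleg('top')
E
```

```text
[0.684  0.0325 0.0314] x [0.774 0.096 0.626] z [ 0.621  0.079 -0.78 ] F [ 0.54  0.55 -0.37] -0.00015421511900394228 16.85
side leg x(y=.03)=0.6382 slope -0.144 dz -0.0007 rms 0.0046 ymin -0.074 n 391 t 16.95
top leg x(y=.03)=0.6404 slope -0.143 dz -0.0009 rms 0.0023 ymin -0.061 n 145 t 17.05
```

Emit:
play_rows:
  moves:
    - {"xyz": [-0.0025, 0, 0.0031], "twist": [0, 0, 0], "claw": -1}
    - {"xyz": [-0.0025, 0, 0.0031], "twist": [0, 0, 0], "claw": -1}
    - {"xyz": [-0.0012, 0, 0.0016], "twist": [0, 0, 0], "claw": -1}
    - {"xyz": [0, 0, 0], "twist": [0, 0, 0], "claw": -1}

```text
time_s: 17.55
position: [0.6831, 0.0324, 0.0212]
tcp_rot: [-0.021, 0.942, 0.058, 0.331]
force: [0.4, 0.1, -0.0]
opening: -0.0
gripper_force: 0.0
```

Emit:
play_rows:
  moves:
    - {"xyz": [-0.0012, 0, 0.0016], "twist": [0, 0, 0], "claw": -1}
    - {"xyz": [0, 0, 0], "twist": [0, 0, 0], "claw": -1}

```text
time_s: 17.8
position: [0.6833, 0.0325, 0.0195]
tcp_rot: [-0.021, 0.941, 0.058, 0.331]
force: [-0.1, -0.1, 0.0]
opening: -0.004
gripper_force: 0.0
```

Emit:
play_rows:
  moves:
    - {"xyz": [-0.0012, 0, 0.0016], "twist": [0, 0, 0], "claw": -1}
    - {"xyz": [0, 0, 0], "twist": [0, 0, 0], "claw": -1}

```text
time_s: 18.05
position: [0.6841, 0.0325, 0.0181]
tcp_rot: [-0.021, 0.941, 0.058, 0.332]
force: [0.2, 0.5, 1.1]
opening: 0.004
gripper_force: 0.9
```

Emit:
play_rows:
  moves:
    - {"xyz": [-0.0016, 0, 0.002], "twist": [0, 0, 0], "claw": -1}
    - {"xyz": [-0.0031, 0, -0.0035], "twist": [0, 0, 0], "claw": -1}
    - {"xyz": [-0.0033, 0, -0.0033], "twist": [0, 0, 0], "claw": -1}
    - {"xyz": [-0.0035, 0, -0.0032], "twist": [0, 0, 0], "claw": -1}
    - {"xyz": [-0.0037, 0, -0.003], "twist": [0, 0, 0], "claw": -1}
    - {"xyz": [-0.0038, 0, -0.0028], "twist": [0, 0, 0], "claw": -1}
    - {"xyz": [-0.0039, 0, -0.0026], "twist": [0, 0, 0], "claw": -1}

```text
time_s: 18.92
position: [0.6618, 0.0294, 0.022]
tcp_rot: [-0.021, 0.939, 0.059, 0.337]
force: [1.2, 0.4, 15.5]
opening: 0.0
gripper_force: 7.9
```

```bash
python3 - <<'E'
from h import *
st();fitleg('side');fitleg('top')
E
```

```text
[0.6618 0.0294 0.022 ] x [0.766 0.096 0.636] z [ 0.631  0.08  -0.772] F [ 1.2   0.4  15.45] 0.00016746657761143436 18.925
side leg x(y=.03)=0.6243 slope -0.180 dz -0.0010 rms 0.0048 ymin -0.076 n 369 t 19.025
top leg x(y=.03)=0.6292 slope -0.134 dz -0.0011 rms 0.0026 ymin -0.065 n 286 t 19.125
```

Emit:
play_rows:
  moves:
    - {"xyz": [0.005, 0, -0.0062], "twist": [0, 0, 0], "claw": -1}
    - {"xyz": [0.005, 0, -0.0062], "twist": [0, 0, 0], "claw": -1}
    - {"xyz": [-0.011, 0, -0.037], "twist": [0, 0, 0], "claw": -1}
    - {"xyz": [-0.011, 0, -0.037], "twist": [0, 0, 0], "claw": -1}
    - {"xyz": [-0.0155, 0, -0.0125], "twist": [0, 0, 0], "claw": -1}
    - {"xyz": [0, 0, 0], "twist": [0, 0, 0], "claw": -1}

```text
time_s: 19.88
position: [0.586, 0.0175, 0.0858]
tcp_rot: [-0.022, 0.945, 0.059, 0.321]
force: [-0.4, -0.2, -0.4]
opening: 0.002
gripper_force: 0.0
```

```bash
cat >>h.py <<'E'
def mort(name=None):
    os=[]
    for c in('side','top'):
        im,d=camera(c);x=fitleg(c,d);info=np.array(camera_info(c)['cam_to_world'])
        n=np.array([1,-x[1],0])/np.hypot(1,x[1])
        for l in landmark_of('leg_mortise',c)[:2]:
            o=info[:3,3];e=onplane(c,*l['position'],.03)-o
            # intersect ray with cylinder
            a=np.array([x[0],.03,.0225]);f=lambda t:np.array([(o+e*t-a)@n,(o+e*t-a)[2]])
            A=f(0);B=f(1)-A;qa,qb,qc=B@B,2*A@B,A@A-.0225**2;D=qb*qb-4*qa*qc
            t=(-qb-np.sqrt(max(D,0)))/2/qa;g=f(t)
            print(c,'mort',round(l['conf'],2),l['position'],o+e*t,'angle back of top deg',np.degrees(np.arctan2(g[0],g[1])),D>0)
        os.append(crop(c,im,[x[0],.035,.03],40,5,[],''))
    for l in landmark_of('leg','top'): print('leg o',onplane('top',*l['position'],.0225))
    if name: cv2.imwrite(name,np.hstack(os))
E
python3 - <<'E'
from h import *
st();mort('pics/m1.png')
E
```

```text
[0.586  0.0175 0.0858] x [0.786 0.097 0.61 ] z [ 0.605  0.079 -0.792] F [-0.36 -0.16 -0.41] 0.0015197424705555248 19.875
side leg x(y=.03)=0.6243 slope -0.147 dz -0.0011 rms 0.0042 ymin -0.076 n 592 t 19.975
side mort 0.74 [280.6, 195.1] [0.61981704 0.00830414 0.04369199] angle back of top deg -19.63262185685222 True
top leg x(y=.03)=0.6269 slope -0.137 dz -0.0009 rms 0.0033 ymin -0.065 n 535 t 20.125
top mort 0.67 [250.4, 149.0] [0.62265793 0.02925564 0.04458217] angle back of top deg -11.059064513908359 True
leg o [0.63590569 0.04018323 0.0225    ]
```

View pics/m1.png

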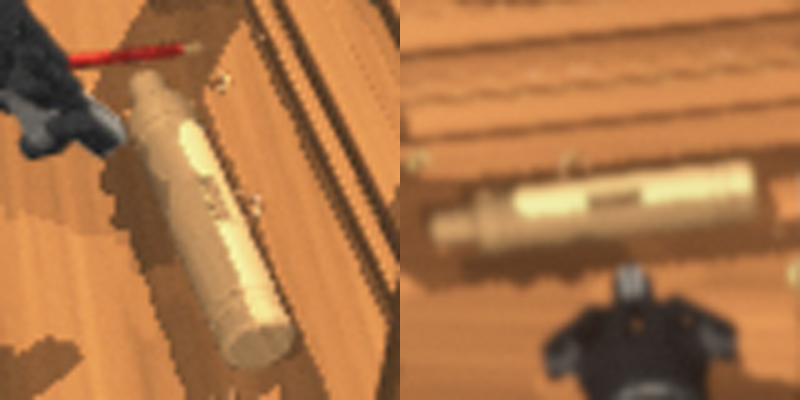

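```bash
cat >>h.py <<'E'
def slot(cam,n=3):
    g=0
    for _ in range(n): im,d=camera(cam); g=g+im.astype(float).mean(-1)/n
    x=fitleg(cam,d); nn=np.array([1,-x[1],0])/np.hypot(1,x[1]); l=np.array([x[1],1,0])/np.hypot(1,x[1])
    a=np.array([x[0],.03,.0225+x[2]]); th=np.arange(-70,60,3.)
    ys=np.arange(-.085,.10,.0025); M=np.zeros((len(th),len(ys)),np.float32)
    for i,t in enumerate(np.radians(th)):
        for j,s in enumerate(ys):
            u,v=proj(cam,a+l*s+.0225*(np.sin(t)*nn+np.array([0,0,np.cos(t)])))
            M[i,j]=cv2.getRectSubPix(g.astype(np.float32),(1,1),(u,v))[0,0]
    return th,ys,M
E
python3 - <<'E'
from h import *
np.set_printoptions(linewidth=250,suppress=True)
for c in('top','side'):
    th,ys,M=slot(c)
    print('cols y',np.round(.03+ys[::4],3))
    for t,r in zip(th,M): print(int(t),r[::4].astype(int))
E
```

```text
top leg x(y=.03)=0.6269 slope -0.142 dz -0.0010 rms 0.0033 ymin -0.068 n 510 t 20.425Traceback (most recent call last):
  File "<stdin>", line 4, in <module>
  File "h.py", line 89, in slot
    u,v=proj(cam,a+l*s+.0225*(np.sin(t)*nn+np.array([0,0,np.cos(t)])))
        ~~~~^^^^^^^^^^^^^^^^^^^^^^^^^^^^^^^^^^^^^^^^^^^^^^^^^^^^^^^^^^
  File "h.py", line 52, in proj
    i=camera_info(cam); c=np.linalg.inv(np.array(i['cam_to_world']))@np.append(p,1)
ValueError: time passes only in moves, steps and waits
```

```bash
sed -i '2a import functools\ncamera_info=functools.lru_cache(None)(camera_info)' h.py
cat > s.py <<'E'
from h import *
np.set_printoptions(linewidth=250,suppress=True)
for c in('top','side'):
    th,ys,M=slot(c,2)
    print('cols y',np.round(.03+ys[::4],3))
    for t,r in zip(th,M): print(int(t),r[::4].astype(int))
E
python3 s.py
```

```text
top leg x(y=.03)=0.6269 slope -0.141 dz -0.0012 rms 0.0031 ymin -0.065 n 510 t 20.575
cols y [-0.055 -0.045 -0.035 -0.025 -0.015 -0.005  0.005  0.015  0.025  0.035  0.045  0.055  0.065  0.075  0.085  0.095  0.105  0.115  0.125]
-70 [103 103 109 108 108 109 108 109 108 104  97  88  95  99  94  89  93  99  95]
-67 [105 105 111 110 111 111 110 112 111 107 100  90  99 102  97  93  97 102  98]
-64 [107 107 113 113 113 114 113 115 113 110 104  94 103 106 101  97 100 105 101]
-61 [110 110 116 116 116 116 116 117 116 114 107  98 107 109 105 101 104 109 104]
-58 [112 112 119 119 119 119 119 121 119 117 111 103 111 114 109 105 108 112 107]
-55 [115 114 122 121 121 122 122 123 122 120 115 107 115 118 113 110 112 116 110]
-52 [118 117 124 124 124 124 125 126 126 124 119 112 119 121 118 115 116 121 114]
-49 [121 120 127 127 127 127 128 129 128 127 122 117 123 125 122 120 120 125 118]
-46 [123 123 130 130 129 130 130 132 131 130 127 123 127 128 126 125 124 128 122]
-43 [126 125 133 133 132 133 133 135 134 133 130 128 131 132 130 129 129 132 126]
-40 [129 128 135 135 134 135 135 137 136 135 133 133
[... 5820 characters left out ...]
190 192 190 187 190 194 194 193 194 162 120 123 107]
38 [168 172 182 183 182 184 188 190 189 186 186 189 190 188 189 154 117 121 104]
41 [163 166 176 177 171 169 182 185 185 185 183 186 186 185 185 150 115 120 103]
44 [153 162 171 172 163 156 175 173 171 172 166 173 173 171 170 147 112 119 104]
47 [133 147 164 168 159 148 170 167 161 161 151 162 162 157 154 144 109 118 104]
50 [116 130 146 155 156 143 165 164 154 153 140 157 155 147 143 140 106 116 103]
53 [ 99 116 127 141 142 138 156 165 151 148 134 156 152 142 137 135 102 112 102]
56 [ 93 103 117 129 129 130 141 157 145 145 132 155 152 141 135 134 100 108 102]
59 [100  93 113 119 119 120 127 148 136 140 130 143 146 138 134 132  99 105 104]
```

Emit:
play_rows:
  moves:
    - {"xyz": [0.009, 0, 0.007], "twist": [0, 0, 0], "claw": -1}
    - {"xyz": [0.009, 0, 0.007], "twist": [0, 0, 0], "claw": -1}
    - {"xyz": [0.009, 0, 0.007], "twist": [0, 0, 0], "claw": -1}
    - {"xyz": [0.009, 0, 0.007], "twist": [0, 0, 0], "claw": -1}
    - {"xyz": [0.009, 0, 0.007], "twist": [0, 0, 0], "claw": -1}
    - {"xyz": [0.009, 0, 0.007], "twist": [0, 0, 0], "claw": -1}
    - {"xyz": [-0.005, 0, 0.0065], "twist": [0, 0, 0], "claw": -1}
    - {"xyz": [-0.005, 0, 0.0065], "twist": [0, 0, 0], "claw": -1}
    - {"xyz": [-0.005, 0, 0.0065], "twist": [0, 0, 0], "claw": -1}
    - {"xyz": [-0.005, 0, 0.0065], "twist": [0, 0, 0], "claw": -1}
    - {"xyz": [0, 0, 0], "twist": [0, 0, 0], "claw": -1}

```text
time_s: 22.1
position: [0.6532, 0.0264, 0.0506]
tcp_rot: [-0.022, 0.945, 0.059, 0.32]
force: [0.3, -0.2, -0.0]
opening: 0.001
gripper_force: 0.0
```

Emit:
play_rows:
  moves:
    - {"xyz": [-0.0047, 0, 0.006], "twist": [0, 0, 0], "claw": -1}
    - {"xyz": [-0.0047, 0, 0.006], "twist": [0, 0, 0], "claw": -1}
    - {"xyz": [-0.0047, 0, 0.006], "twist": [0, 0, 0], "claw": -1}
    - {"xyz": [-0.0035, 0, 0.0045], "twist": [0, 0, 0], "claw": -1}
    - {"xyz": [0, 0, 0], "twist": [0, 0, 0], "claw": -1}

```text
time_s: 22.72
position: [0.6534, 0.0265, 0.0225]
tcp_rot: [-0.022, 0.945, 0.059, 0.32]
force: [0.1, -0.0, 1.2]
opening: -0.002
gripper_force: 0.0
```

Emit:
play_rows:
  moves:
    - {"xyz": [-0.0006, 0, 0.0008], "twist": [0, 0, 0], "claw": -1}
    - {"xyz": [0, 0, 0], "twist": [0, 0, 0], "claw": -1}

```text
time_s: 22.98
position: [0.6542, 0.0265, 0.0227]
tcp_rot: [-0.022, 0.945, 0.059, 0.321]
force: [-0.3, -0.0, -0.3]
opening: -0.001
gripper_force: 0.0
```

Emit:
play_rows:
  moves:
    - {"xyz": [-0.0006, 0, 0.0008], "twist": [0, 0, 0], "claw": -1}
    - {"xyz": [0, 0, 0], "twist": [0, 0, 0], "claw": -1}

```text
time_s: 23.22
position: [0.6543, 0.0265, 0.0218]
tcp_rot: [-0.022, 0.945, 0.059, 0.321]
force: [0.5, -0.3, 0.7]
opening: -0.003
gripper_force: 0.4
```

Emit:
play_rows:
  moves:
    - {"xyz": [-0.0006, 0, 0.0008], "twist": [0, 0, 0], "claw": -1}
    - {"xyz": [0, 0, 0], "twist": [0, 0, 0], "claw": -1}

```text
time_s: 23.48
position: [0.6553, 0.0267, 0.0216]
tcp_rot: [-0.022, 0.945, 0.059, 0.322]
force: [0.7, 1.0, 5.1]
opening: -0.002
gripper_force: 2.6
```

Emit:
play_rows:
  moves:
    - {"xyz": [-0.0006, 0, 0.0008], "twist": [0, 0, 0], "claw": -1}
    - {"xyz": [0, 0, 0], "twist": [0, 0, 0], "claw": -1}

```text
time_s: 23.72
position: [0.6563, 0.0268, 0.0216]
tcp_rot: [-0.022, 0.944, 0.059, 0.323]
force: [0.7, -0.5, 7.5]
opening: -0.003
gripper_force: 3.9
```

```bash
python3 - <<'E'
from h import *
st();fitleg('side');fitleg('top')
E
```

```text
[0.6563 0.0268 0.0216] x [0.784 0.098 0.613] z [ 0.608  0.08  -0.79 ] F [ 0.68 -0.54  7.48] -0.003411226645766042 23.725
side leg x(y=.03)=0.6244 slope -0.162 dz -0.0008 rms 0.0050 ymin -0.075 n 349 t 23.825
top leg x(y=.03)=0.6284 slope -0.139 dz -0.0009 rms 0.0027 ymin -0.066 n 351 t 23.925
```

Emit:
play_rows:
  moves:
    - {"xyz": [-0.0023, 0, -0.0014], "twist": [0, 0, 0], "claw": -1}
    - {"xyz": [-0.0023, 0, -0.0014], "twist": [0, 0, 0], "claw": -1}
    - {"xyz": [0, 0, 0], "twist": [0, 0, 0], "claw": -1}
    - {"xyz": [0.0012, 0, -0.0016], "twist": [0, 0, 0], "claw": -1}
    - {"xyz": [0.0012, 0, -0.0016], "twist": [0, 0, 0], "claw": -1}
    - {"xyz": [0.0025, 0, -0.003], "twist": [0, 0, 0], "claw": -1}
    - {"xyz": [0.005, 0, -0.0065], "twist": [0, 0, 0], "claw": -1}
    - {"xyz": [0.005, 0, -0.0065], "twist": [0, 0, 0], "claw": -1}
    - {"xyz": [-0.011, 0, -0.03], "twist": [0, 0, 0], "claw": -1}
    - {"xyz": [-0.011, 0, -0.03], "twist": [0, 0, 0], "claw": -1}
    - {"xyz": [-0.015, 0, -0.03], "twist": [0, 0, 0], "claw": -1}
    - {"xyz": [-0.015, 0, -0.03], "twist": [0, 0, 0], "claw": -1}

```text
time_s: 25.42
position: [0.5464, 0.0099, 0.1181]
tcp_rot: [-0.023, 0.948, 0.06, 0.312]
force: [0.3, -0.8, 1.0]
opening: 0.001
gripper_force: 0.0
```

```bash
python3 - <<'E'
from h import *
st()
np.set_printoptions(linewidth=250,suppress=True)
for c in('top','side'):
    th,ys,M=slot(c,2); y=.03+ys
    a=M[:,(y>.016)&(y<.044)].mean(1); b=M[:,((y>-.02)&(y<.003))|((y>.057)&(y<.08))].mean(1)
    print(c,[(int(t),round(float(r),2)) for t,r in zip(th,a/b)])
E
```

```text
[0.5464 0.0099 0.1181] x [0.798 0.099 0.594] z [ 0.588  0.081 -0.804] F [ 0.28 -0.79  1.03] 0.0005489743403530256 25.425
top leg x(y=.03)=0.6244 slope -0.139 dz -0.0009 rms 0.0033 ymin -0.065 n 469 t 25.575
top [(-70, 1.02), (-67, 1.02), (-64, 1.01), (-61, 1.01), (-58, 1.01), (-55, 1.01), (-52, 1.01), (-49, 1.0), (-46, 1.0), (-43, 1.0), (-40, 0.99), (-37, 0.98), (-34, 0.97), (-31, 0.95), (-28, 0.92), (-25, 0.89), (-22, 0.85), (-19, 0.8), (-16, 0.74), (-13, 0.69), (-10, 0.64), (-7, 0.61), (-4, 0.61), (-1, 0.62), (2, 0.65), (5, 0.7), (8, 0.75), (11, 0.8), (14, 0.84), (17, 0.88), (20, 0.92), (23, 0.94), (26, 0.96), (29, 0.98), (32, 0.99), (35, 1.0), (38, 1.0), (41, 1.01), (44, 1.01), (47, 1.02), (50, 1.02), (53, 1.02), (56, 1.02), (59, 1.02)]
side leg x(y=.03)=0.6213 slope -0.152 dz -0.0011 rms 0.0036 ymin -0.077 n 558 t 25.725
side [(-70, 1.01), (-67, 1.01), (-64, 1.01), (-61, 1.01), (-58, 1.01), (-55, 1.01), (-52, 1.02), (-49, 1.02), (-46, 1.02), (-43, 1.02), (-40, 1.01), (-37, 1.0), (-34, 0.99), (-31, 0.99), (-28, 0.99), (-25, 0.98), (-22, 0.97), (-19, 0.95), (-16, 0.91), (-13, 0.85), (-10, 0.78), (-7, 0.73), (-4, 0.73), (-1, 0.74), (2, 0.73), (5, 0.69), (8, 0.68), (11, 0.7), (14, 0.76), (17, 0.83), (20, 0.9), (23, 0.95), (26, 0.98), (29, 1.0), (32, 1.01), (35, 1.01), (38, 1.01), (41, 1.02), (44, 1.02), (47, 1.03), (50, 1.04), (53, 1.06), (56, 1.07), (59, 1.07)]
```

```bash
python3 - <<'E'
from h import *
st();print(sense()['qpos'])
rows([[.4165,-.3257,.09]],rot(-10,0),[12])
E
```

```text
[0.5475 0.0101 0.1166] x [0.799 0.099 0.594] z [ 0.588  0.081 -0.805] F [-0.24 -0.26  0.06] -0.0015543036880481431 25.725
[-0.0587196  -0.18639649 -1.02456985  0.10613749  0.11550675  2.99423998]
[-0.0128, 0.0264, -0.0069] [-0.49, -3.01, 1.39]
[-0.0125, 0.0267, -0.006] [-0.49, -3.01, 1.39]
[-0.0121, 0.0271, -0.0051] [-0.49, -3.01, 1.39]
[-0.0117, 0.0274, -0.0043] [-0.49, -3.01, 1.39]
[-0.0113, 0.0277, -0.0034] [-0.49, -3.01, 1.39]
[-0.0107, 0.028, -0.0026] [-0.49, -3.01, 1.39]
[-0.0102, 0.0283, -0.0018] [-0.49, -3.01, 1.39]
[-0.0096, 0.0285, -0.0011] [-0.49, -3.01, 1.39]
[-0.0089, 0.0288, -0.0003] [-0.49, -3.01, 1.39]
[-0.0082, 0.029, 0.0004] [-0.49, -3.01, 1.39]
[-0.0075, 0.0292, 0.001] [-0.49, -3.01, 1.39]
[-0.0067, 0.0293, 0.0016] [-0.49, -3.01, 1.39]
```

Emit:
play_rows:
  moves:
    - {"xyz": [-0.013, 0.026, -0.007], "twist": [-0.5, -3, 1.4], "claw": -1}
    - {"xyz": [-0.0125, 0.027, -0.006], "twist": [-0.5, -3, 1.4], "claw": 0.4}
    - {"xyz": [-0.012, 0.027, -0.005], "twist": [-0.5, -3, 1.4], "claw": 0.4}
    - {"xyz": [-0.0115, 0.0275, -0.0045], "twist": [-0.5, -3, 1.4], "claw": 0.4}
    - {"xyz": [-0.0115, 0.0275, -0.0035], "twist": [-0.5, -3, 1.4], "claw": 0.4}
    - {"xyz": [-0.0105, 0.028, -0.0025], "twist": [-0.5, -3, 1.4], "claw": 0.4}
    - {"xyz": [-0.01, 0.0285, -0.002], "twist": [-0.5, -3, 1.4], "claw": 0.4}
    - {"xyz": [-0.0095, 0.0285, -0.001], "twist": [-0.5, -3, 1.4], "claw": 0.4}
    - {"xyz": [-0.009, 0.029, 0], "twist": [-0.5, -3, 1.4], "claw": 0.4}
    - {"xyz": [-0.008, 0.029, 0.0005], "twist": [-0.5, -3, 1.4], "claw": 0.4}
    - {"xyz": [-0.0075, 0.029, 0.001], "twist": [-0.5, -3, 1.4], "claw": 0.4}
    - {"xyz": [-0.0065, 0.0295, 0.0015], "twist": [-0.5, -3, 1.4], "claw": 0.4}
    - {"xyz": [0, 0, 0], "twist": [0, 0, 0], "claw": 0.4}
    - {"xyz": [0, 0, 0], "twist": [0, 0, 0], "claw": 0.4}

```text
time_s: 27.48
position: [0.4161, -0.325, 0.089]
tcp_rot: [-0.0, 0.996, -0.089, 0.0]
force: [0.5, 0.1, 0.7]
opening: 0.701
gripper_force: 0.0
```

```bash
python3 - <<'E'
from h import *
np.set_printoptions(precision=4,suppress=True)
st()
p,R=cur()
for c in('side','top'):
    im,d=camera(c);P=cloud(c,d);L=R.inv().apply(P.reshape(-1,3)-p).reshape(P.shape)
    m=(abs(L[...,0])<.016)&(abs(L[...,1])<.06)&(L[...,2]>-.12)&(P[...,2]>.042)&(im.max(-1)<150)
    q=L[m]; 
    for a in np.arange(-.09,.02,.01):
        s=q[abs(q[:,2]-a)<.005]
        if len(s): print(c,round(a,3),len(s),'x',s[:,0].min(),s[:,0].max(),'y',np.sort(s[:,1])[[0,len(s)//2,-1]],'zmax',s[:,2].max())
    if c=='side': cv2.imwrite('pics/g1.png',crop(c,im,p,45,6,[(p,(0,0,255))],''))
E
```

```text
[ 0.4161 -0.325   0.089 ] x [ 0.984 -0.177  0.   ] z [ 0.  0. -1.] F [0.45 0.09 0.73] 0.7005458259678639 27.475
side -0.09 16 x -0.0022370573455020295 0.013433468558192196 y [0.039  0.056  0.0598] zmax -0.086332269640019
side -0.08 1 x 0.013154219384229452 0.013154219384229452 y [0.0405 0.0405 0.0405] zmax -0.08495762587245205
side -0.07 2 x 0.0094404030905339 0.009847435624229803 y [0.0374 0.0378 0.0378] zmax -0.06616420662504573
side -0.06 3 x 0.009088748402826852 0.010466378601967915 y [-0.0283  0.034   0.0372] zmax -0.05568304722102053
side -0.05 11 x -0.006037712194051349 0.010515371352742081 y [-0.0308  0.0429  0.045 ] zmax -0.047798894352158644
side -0.04 2 x 0.008018324713609894 0.00946744903500097 y [-0.0292  0.0378  0.0378] zmax -0.04351493081821164
top -0.09 4 x -0.01011998324079756 -0.0026893510096651224 y [-0.0425 -0.0404 -0.0368] zmax -0.09074631345437895
top -0.08 1 x -0.01046578809169681 -0.01046578809169681 y [-0.0435 -0.0435 -0.0435] zmax -0.08461442020883284
```

View pics/g1.png

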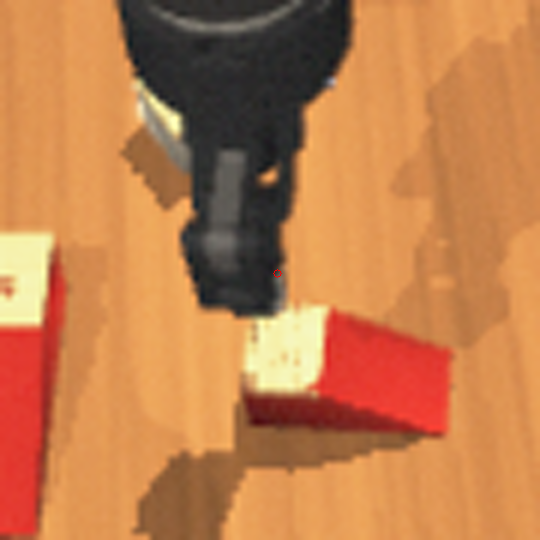

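Emit:
play_rows:
  moves:
    - {"xyz": [0, 0, 0.025], "twist": [0, 0, 0], "claw": 0.4}
    - {"xyz": [0, 0, 0.025], "twist": [0, 0, 0], "claw": 0.4}
    - {"xyz": [0, 0, 0.025], "twist": [0, 0, 0], "claw": 0.4}
    - {"xyz": [0, 0, 0.01], "twist": [0, 0, 0], "claw": 0.4}
    - {"xyz": [0, 0, 0.01], "twist": [0, 0, 0], "claw": 0.4}
    - {"xyz": [0, 0, 0], "twist": [0, 0, 0], "claw": 0.4}

```text
time_s: 28.32
position: [0.4163, -0.3256, -0.0047]
tcp_rot: [0.001, 0.996, -0.089, 0.001]
force: [0.6, -0.1, -0.1]
opening: 0.699
gripper_force: 0.0
```

```bash
python3 - <<'E'
from h import *
np.set_printoptions(precision=4,suppress=True)
st();print(sense()['qpos'])
p,R=cur();im,d=camera('side');P=cloud('side',d);L=R.inv().apply(P.reshape(-1,3)-p).reshape(P.shape)
m=(abs(L[...,0])<.02)&(L[...,1]>.022)&(L[...,1]<.06)&(L[...,2]>-.09)&(P[...,2]>.006)
q=L[m&(im.max(-1)<160)];q=q[np.argsort(q[:,2])];print(q[-12:])
im,d=camera('side');cv2.imwrite('pics/g2.png',crop('side',im,[.42,-.325,.03],40,6,[],''))
E
```

```text
[ 0.4163 -0.3256 -0.0047] x [ 0.984 -0.177  0.001] z [ 0.001 -0.001 -1.   ] F [ 0.64 -0.13 -0.12] 0.6991864374109623 28.325
[-0.6635  0.3487 -0.4956  0.725  -0.0005  2.6558]
[[ 0.0095  0.0427 -0.0889]
 [ 0.0119  0.0446 -0.0882]
 [ 0.0116  0.0421 -0.088 ]
 [ 0.0101  0.0389 -0.0712]
 [ 0.0095  0.0375 -0.0632]
 [ 0.0109  0.0323 -0.0574]
 [ 0.009   0.0367 -0.0563]
 [ 0.0109  0.034  -0.0559]
 [ 0.0108  0.0348 -0.0526]
 [ 0.0107  0.0357 -0.0492]
 [ 0.0108  0.0374 -0.0478]
 [ 0.0081  0.0372 -0.0418]]
```

View pics/g2.png

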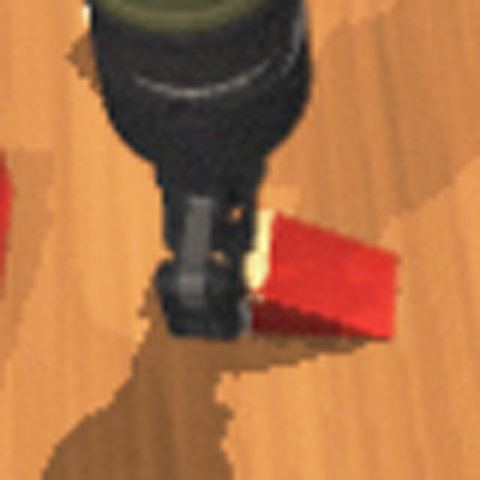

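Emit:
play_rows:
  moves:
    - {"xyz": [0, 0, 0.008], "twist": [0, 0, 0], "claw": 0.4}
    - {"xyz": [0, 0, 0.008], "twist": [0, 0, 0], "claw": 0.4}
    - {"xyz": [0, 0, 0.006], "twist": [0, 0, 0], "claw": 0.4}
    - {"xyz": [0, 0, 0], "twist": [0, 0, 0], "claw": 0.4}

```text
time_s: 28.92
position: [0.4158, -0.3255, -0.0274]
tcp_rot: [0.0, 0.996, -0.089, 0.0]
force: [0.2, -0.7, 0.2]
opening: 0.696
gripper_force: 0.0
```

Emit:
play_rows:
  moves:
    - {"xyz": [0, 0, 0.003], "twist": [0, 0, 0], "claw": 0.4}
    - {"xyz": [0, 0, 0], "twist": [0, 0, 0], "claw": 0.4}

```text
time_s: 29.18
position: [0.4163, -0.3259, -0.0297]
tcp_rot: [0.001, 0.996, -0.089, 0.001]
force: [-0.5, 0.2, 0.0]
opening: 0.702
gripper_force: 0.0
```

Close on the wedge.

Emit:
play_rows:
  moves:
    - {"xyz": [0, 0, 0], "twist": [0, 0, 0], "claw": -1}
    - {"xyz": [0, 0, 0], "twist": [0, 0, 0], "claw": -1}
    - {"xyz": [0, 0, 0], "twist": [0, 0, 0], "claw": -1}
    - {"xyz": [0, 0, 0], "twist": [0, 0, 0], "claw": -1}
  newtons: 30

```text
time_s: 29.68
position: [0.4166, -0.3262, -0.0293]
tcp_rot: [0.001, 0.996, -0.089, 0.001]
force: [0.0, -0.1, 3.2]
opening: 0.416
gripper_force: 30.9
```

```bash
python3 - <<'E'
from h import *
st(); 
rows([[.42,-.32,.02],[.5,.0,.02]],rot(8,0),[2,12])
E
```

```text
[ 0.4166 -0.3262 -0.0293] x [ 0.984 -0.177  0.002] z [ 0.002 -0.002 -1.   ] F [ 0.01 -0.1   3.18] 0.41631582107828635 29.675
[0.0012, -0.0033, -0.0247] [0.01, -0.01, -1.3]
[0.0012, -0.0033, -0.0247] [0.01, -0.01, -1.3]
[0.0031, -0.0273, -0.0] [0.01, -0.01, -1.3]
[0.0037, -0.0272, -0.0] [0.01, -0.01, -1.3]
[0.0043, -0.0271, -0.0] [0.01, -0.01, -1.3]
[0.0049, -0.027, -0.0] [0.01, -0.01, -1.3]
[0.0055, -0.0269, -0.0] [0.01, -0.01, -1.3]
[0.0062, -0.0268, -0.0] [0.01, -0.01, -1.3]
[0.0068, -0.0266, -0.0] [0.01, -0.01, -1.3]
[0.0074, -0.0265, -0.0] [0.01, -0.01, -1.3]
[0.008, -0.0263, -0.0] [0.01, -0.01, -1.3]
[0.0086, -0.0261, -0.0] [0.01, -0.01, -1.3]
[0.0091, -0.0259, -0.0] [0.01, -0.01, -1.3]
[0.0097, -0.0257, -0.0] [0.01, -0.01, -1.3]
```

Emit:
play_rows:
  moves:
    - {"xyz": [0, 0, -0.02], "twist": [0, 0, 0], "claw": -1}
    - {"xyz": [0.001, -0.003, -0.025], "twist": [0, 0, 0], "claw": -1}
    - {"xyz": [0.001, -0.003, -0.02], "twist": [0, 0, 0], "claw": -1}
    - {"xyz": [0.003, -0.027, 0], "twist": [0, 0, -1.5], "claw": -1}
    - {"xyz": [0.004, -0.027, 0], "twist": [0, 0, -1.5], "claw": -1}
    - {"xyz": [0.0045, -0.027, 0], "twist": [0, 0, -1.5], "claw": -1}
    - {"xyz": [0.005, -0.027, 0], "twist": [0, 0, -1.5], "claw": -1}
    - {"xyz": [0.0055, -0.027, 0], "twist": [0, 0, -1.5], "claw": -1}
    - {"xyz": [0.006, -0.027, 0], "twist": [0, 0, -1.5], "claw": -1}
    - {"xyz": [0.007, -0.0265, 0], "twist": [0, 0, -1.5], "claw": -1}
    - {"xyz": [0.0075, -0.0265, 0], "twist": [0, 0, -1.5], "claw": -1}
    - {"xyz": [0.008, -0.0265, 0], "twist": [0, 0, -1.5], "claw": -1}
    - {"xyz": [0.0085, -0.026, 0], "twist": [0, 0, -1.5], "claw": -1}
    - {"xyz": [0.009, -0.026, 0], "twist": [0, 0, -1.5], "claw": -1}
    - {"xyz": [0.0095, -0.026, 0], "twist": [0, 0, -1.5], "claw": -1}
    - {"xyz": [0, 0, 0], "twist": [0, 0, 0], "claw": -1}

```text
time_s: 31.68
position: [0.5079, -0.0013, 0.0347]
tcp_rot: [0.001, 0.998, 0.069, 0.0]
force: [0.1, 0.2, -1.2]
opening: 0.417
gripper_force: 30.5
```

```bash
python3 - <<'E'
from h import *
st(); p,R=cur()
x1=fitleg('top');x2=fitleg('side')
for c in('side','top'):
    im,d=camera(c);P=cloud(c,d)
    red=(im[...,0]>130)&(im[...,1]<75)&(np.hypot(P[...,0]-p[0]-.03,P[...,1]-p[1])<.09)
    q=P[red]; L=R.inv().apply(q-p)
    print(c,len(q),'nose x',np.percentile(L[:,0],[90,98,100]),'y',np.percentile(L[:,1],[2,50,98]), 'z world',np.percentile(q[:,2],[1,99]))
E
```

```text
[ 0.5079 -0.0013  0.0347] x [0.99  0.138 0.001] z [ 0.001 -0.001 -1.   ] F [ 0.12  0.22 -1.22] 0.4168829944092687 31.675
top leg x(y=.03)=0.6305 slope -0.322 dz 0.0395 rms 0.0055 ymin -0.065 n 227 t 31.775
side leg x(y=.03)=0.6215 slope -0.141 dz -0.0010 rms 0.0044 ymin -0.079 n 579 t 31.875
side 120 nose x [0.05995202 0.06794819 0.08273999] y [-0.04013255  0.00803711  0.02226864] z world [-0.00170281  0.09554292]Traceback (most recent call last):
  File "<stdin>", line 8, in <module>
    return _quantile_unchecked(
        a, q, axis, out, overwrite_input, method, keepdims, weights)
    return _ureduce(a,
                    func=_quantile_ureduce_func,
    ...<5 lines>...
                    overwrite_input=overwrite_input,
                    method=method)
    r = func(a, **kwargs)
    result = _quantile(arr,
                       quantiles=q,
    ...<2 lines>...
                       out=out,
                       weights=wgt)
    slices_having_nans = np.isnan(arr[-1, ...])
                                  ~~~^^^^^^^^^
IndexError: index -1 is out of bounds for axis 0 with size 0
```

Emit:
play_rows:
  moves:
    - {"xyz": [0, -0.014, 0.02], "twist": [0, 0, 0], "claw": -1}
    - {"xyz": [0, 0, 0.02], "twist": [0, 0, 0], "claw": -1}
    - {"xyz": [0, 0, 0.015], "twist": [0, 0, 0], "claw": -1}
    - {"xyz": [0, 0, 0.005], "twist": [0, 0, 0], "claw": -1}
    - {"xyz": [0, 0, 0], "twist": [0, 0, 0], "claw": -1}

```text
time_s: 32.6
position: [0.5059, 0.0108, -0.0251]
tcp_rot: [0.001, 0.998, 0.068, 0.0]
force: [-0.4, 0.0, 0.2]
opening: 0.415
gripper_force: 30.6
```

Emit:
play_rows:
  moves:
    - {"xyz": [0, 0, 0.0015], "twist": [0, 0, 0], "claw": -1}
    - {"xyz": [0, 0, 0.001], "twist": [0, 0, 0], "claw": -1}

```text
time_s: 32.85
position: [0.5065, 0.011, -0.0271]
tcp_rot: [0.001, 0.998, 0.068, 0.001]
force: [0.7, 0.5, -1.1]
opening: 0.415
gripper_force: 30.6
```

```bash
cat > n.py <<'E'
from h import *
np.set_printoptions(precision=4,suppress=True)
st(); p,R=cur()
x=fitleg('side');xt=fitleg('top')
for c in('side','top'):
    im,d=camera(c);P=cloud(c,d)
    h=cv2.cvtColor(im,cv2.COLOR_RGB2HSV)
    red=((h[...,0]<5)|(h[...,0]>174))&(h[...,1]>150)&(abs(P[...,1]-.02)<.045)&(P[...,0]>.5)&(P[...,0]<.63)&(P[...,2]<.045)
    q=P[red]; L=R.inv().apply(q-p)
    if len(q): print(c,len(q),'L nose x',np.percentile(L[:,0],[90,98,100]),'y',np.percentile(L[:,1],[2,50,98]), 'z',np.percentile(q[:,2],[1,99]))
    for l in landmark_of('chock_nose',c)[:3]:
        o=onplane(c,*l['position'],.0); xx=x if c=='side' else xt
        print(c,'nose',round(l['conf'],2),o,'gap to axis',((xx[0]-o[0])+xx[1]*(o[1]-.03))/np.hypot(1,xx[1]))
E
python3 n.py
```

```text
[ 0.5065  0.011  -0.0271] x [0.991 0.136 0.002] z [ 0.002 -0.002 -1.   ] F [ 0.73  0.47 -1.14] 0.41465707015649667 32.85
side leg x(y=.03)=0.6213 slope -0.146 dz -0.0010 rms 0.0043 ymin -0.077 n 608 t 32.95
top leg x(y=.03)=0.6241 slope -0.124 dz -0.0015 rms 0.0038 ymin -0.062 n 289 t 33.05
side 133 L nose x [0.0561 0.06   0.0611] y [-0.0133  0.014   0.0209] z [0.003  0.0289]
side nose 0.78 [0.5668 0.0319 0.    ] gap to axis 0.0535814554841395
side nose 0.74 [ 0.2836 -0.3729  0.    ] gap to axis 0.39228464066640995
side nose 0.62 [ 0.442  -0.1723  0.    ] gap to axis 0.20653962794150074
top nose 0.78 [ 0.4313 -0.1583  0.    ] gap to axis 0.2145025713672374
top nose 0.58 [ 0.2856 -0.3528  0.    ] gap to axis 0.3830580986305692
```

Emit:
play_rows:
  moves:
    - {"xyz": [0, 0, 0.001], "twist": [0, 0, 0], "claw": -1}
    - {"xyz": [0.008, 0, 0], "twist": [0, 0, 0], "claw": -1}
    - {"xyz": [0.008, 0, 0], "twist": [0, 0, 0], "claw": -1}
    - {"xyz": [0.008, 0, 0], "twist": [0, 0, 0], "claw": -1}
    - {"xyz": [0.006, 0, 0], "twist": [0, 0, 0], "claw": -1}
    - {"xyz": [0, 0, 0], "twist": [0, 0, 0], "claw": -1}

```text
time_s: 34.0
position: [0.5363, 0.0152, -0.0286]
tcp_rot: [0.001, 0.998, 0.068, 0.001]
force: [0.5, 0.0, -0.5]
opening: 0.415
gripper_force: 30.6
```

```bash
python3 n.py
```

```text
[ 0.5363  0.0152 -0.0286] x [0.991 0.136 0.001] z [ 0.001 -0.002 -1.   ] F [ 0.5   0.03 -0.47] 0.4146595987621252 34.0
side leg x(y=.03)=0.6215 slope -0.142 dz -0.0008 rms 0.0041 ymin -0.077 n 666 t 34.1
top leg x(y=.03)=0.6253 slope -0.139 dz -0.0002 rms 0.0024 ymin -0.065 n 39 t 34.2
side 133 L nose x [0.0542 0.0585 0.0601] y [-0.0143  0.0145  0.0214] z [0.0002 0.0266]
side nose 0.89 [ 0.2878 -0.3839  0.    ] gap to axis 0.3884641886623226
side nose 0.81 [ 0.4396 -0.1723  0.    ] gap to axis 0.20852147186358633
side nose 0.72 [ 0.5218 -0.4462  0.    ] gap to axis 0.16544725843069982
top nose 0.73 [ 0.2789 -0.3636  0.    ] gap to axis 0.39716297640341347
top nose 0.57 [ 0.44   -0.1535  0.    ] gap to axis 0.20881781229739063
```

Emit:
play_rows:
  moves:
    - {"xyz": [0.005, 0, 0.0005], "twist": [0, 0, 0], "claw": -1}
    - {"xyz": [0.004, 0, 0], "twist": [0, 0, 0], "claw": -1}
    - {"xyz": [0.003, 0, 0], "twist": [0, 0, 0], "claw": -1}
    - {"xyz": [0, 0, 0], "twist": [0, 0, 0], "claw": -1}

```text
time_s: 34.9
position: [0.5479, 0.0168, -0.029]
tcp_rot: [0.001, 0.998, 0.068, 0.001]
force: [-0.4, -0.9, -1.6]
opening: 0.414
gripper_force: 30.6
```

```bash
python3 n.py
```

```text
[ 0.5479  0.0168 -0.029 ] x [0.991 0.136 0.001] z [ 0.001 -0.002 -1.   ] F [-0.36 -0.9  -1.58] 0.41418816426465205 34.9
side leg x(y=.03)=0.6216 slope -0.145 dz -0.0010 rms 0.0043 ymin -0.078 n 603 t 35.0
noleg
side 112 L nose x [0.0488 0.0526 0.0544] y [-0.0139  0.0159  0.021 ] z [0.0005 0.0255]
side nose 0.62 [0.602  0.0328 0.    ] gap to axis 0.018979072344311787
side nose 0.56 [ 0.2851 -0.3692  0.    ] gap to axis 0.3901812111869014Traceback (most recent call last):
  File "n.py", line 13, in <module>
    print(c,'nose',round(l['conf'],2),o,'gap to axis',((xx[0]-o[0])+xx[1]*(o[1]-.03))/np.hypot(1,xx[1]))
                                                        ~~^^^
TypeError: 'NoneType' object is not subscriptable
```

Emit:
play_rows:
  moves:
    - {"xyz": [0, 0, 0], "twist": [0, 0, 0], "claw": 0.4}
    - {"xyz": [0, 0, 0], "twist": [0, 0, 0], "claw": 0.4}
    - {"xyz": [0, 0, 0], "twist": [0, 0, 0], "claw": 0.4}
    - {"xyz": [0, 0, 0], "twist": [0, 0, 0], "claw": 0.4}
    - {"xyz": [0, 0, -0.02], "twist": [0, 0, 0], "claw": 0.4}
    - {"xyz": [0, 0, -0.025], "twist": [0, 0, 0], "claw": 0.4}
    - {"xyz": [-0.02, 0, -0.025], "twist": [0, 0, 0], "claw": 0.4}
    - {"xyz": [-0.03, 0, -0.025], "twist": [0, 0, 0], "claw": 0.4}
    - {"xyz": [-0.03, 0, -0.02], "twist": [0, 0, 0], "claw": 0.4}
    - {"xyz": [-0.025, 0.03, 0], "twist": [0, 0, 0], "claw": 0.4}
    - {"xyz": [0, 0.04, 0], "twist": [0, 0, 0], "claw": 0.4}
    - {"xyz": [0, 0.04, 0], "twist": [0, 0, 0], "claw": 0.4}
    - {"xyz": [0, 0.04, 0], "twist": [0, 0, 0], "claw": 0.4}
    - {"xyz": [0, 0.03, 0], "twist": [0, 0, 0], "claw": 0.4}
    - {"xyz": [0, 0, 0], "twist": [0, 0, 0], "claw": 0.4}

```text
time_s: 37.17
position: [0.4682, -0.1774, 0.0863]
tcp_rot: [0.001, 0.998, 0.067, 0.001]
force: [-0.4, 1.0, 0.2]
opening: 0.699
gripper_force: 0.0
```

```bash
python3 n.py; python3 - <<'E'
from h import *
os=[]
for c in('top','side'):
    th,ys,M=slot(c,2); y=.03+ys
    a=M[:,(y>.016)&(y<.044)].mean(1); b=M[:,((y>-.02)&(y<.003))|((y>.057)&(y<.08))].mean(1)
    print(c,[(int(t),round(float(r),2)) for t,r in zip(th,a/b) if abs(t)<37])
    fitchock(c,np.array([.56,.02]))
    im,d=camera(c); os.append(crop(c,im,[.6,.03,.02],32,6,[],''))
cv2.imwrite('pics/f.png',np.hstack(os))
E
```

```text
[ 0.4682 -0.1774  0.0863] x [0.991 0.133 0.001] z [ 0.002 -0.002 -1.   ] F [-0.42  0.96  0.22] 0.6988357040436957 37.175
side leg x(y=.03)=0.6216 slope -0.149 dz -0.0011 rms 0.0042 ymin -0.076 n 609 t 37.275
top leg x(y=.03)=0.6243 slope -0.138 dz -0.0011 rms 0.0031 ymin -0.065 n 510 t 37.375
side 200 L nose x [0.1514 0.1567 0.1591] y [-0.1966 -0.1653 -0.1615] z [-0.0006  0.0323]
side nose 0.83 [ 0.2822 -0.3729  0.    ] gap to axis 0.3951634148614685
side nose 0.6 [0.6104 0.0394 0.    ] gap to axis 0.009748112367159003
side nose 0.59 [ 0.4405 -0.1776  0.    ] gap to axis 0.20973936990369627
top 77 L nose x [0.1518 0.1545 0.1554] y [-0.1984 -0.1826 -0.1669] z [0.0105 0.0338]
top nose 0.52 [ 0.4353 -0.1616  0.    ] gap to axis 0.21342588272814159
top leg x(y=.03)=0.6244 slope -0.139 dz -0.0010 rms 0.0029 ymin -0.069 n 552 t 37.725
top [(-34, 0.98), (-31, 0.96), (-28, 0.94), (-25, 0.92), (-22, 0.88), (-19, 0.84), (-16, 0.78), (-13, 0.72), (-10, 0.66), (-7, 0.61), (-4, 0.59), (-1, 0.59), (2, 0.61), (5, 0.64), (8, 0.69), (11, 0.75), (14, 0.8), (17, 0.85), (20, 0.89), (23, 0.92), (26, 0.95
[... 723 characters left out ...]
 0.73), (2, 0.67), (5, 0.61), (8, 0.59), (11, 0.63), (14, 0.71), (17, 0.81), (20, 0.89), (23, 0.96), (26, 0.99), (29, 1.01), (32, 1.02), (35, 1.02)]
side chock rect 568.41943359375 14.303390502929688 74.80824279785156 46.359901428222656 5.580209255218506
 tail top [0.54803278 0.01477118 0.03382753] 101 [ 0.52997833 -0.00386941  0.03106909] [0.56606155 0.0350359  0.03796904]
 axis -11.336703574779838
chock 0.9 [ 0.39756576 -0.19974132  0.        ]
chock 0.86 [ 0.3044489 -0.310221   0.       ]
chock 0.57 [0.55803747 0.00243025 0.        ]
chock_nose 0.92 [ 0.29104719 -0.37378777  0.        ]
chock_nose 0.73 [ 0.42916408 -0.18418511  0.        ]
chock_nose 0.7 [0.60856999 0.02858724 0.        ]
```

View pics/f.png

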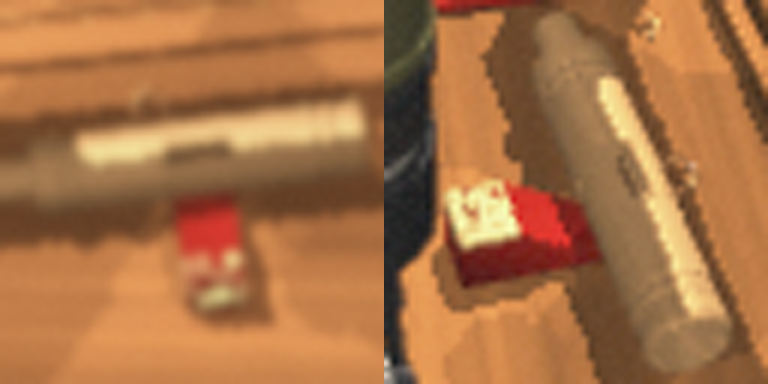

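The wedge sits square, its nose about 12 mm short of the leg's axis, and the slot faces straight up to within a few degrees, so I'm handing it in.

```bash
python3 -c "from workcell import *; print(close_job())"
```

```text
the job is handed in; nothing more can be done
None
```

The job is handed in, result not reported: the leg is rolled out with its mortise up to within a few degrees, and the red wedge is square to the middle of its near side, nose about 2 mm from touching.

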